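Fit the second clamp strap to the mould

TASK

The mould still lacks its second clamp strap, a thin one that lies flat on the glass casting slab, where fingers get no proper hold on it. Slide it along the glass until one end, hole and all, sticks out past an edge while the strap still lies flat, pinch it there, lift it off and lay it gently over the two bare rods so that it sits flat on the mould's top board, and let go. Glass and mould are fragile: never bear on them with more than a light hand (about 10 N is plenty), don't let the strap fall to the bench, and leave everything else where it is.

Things in the scene. Friction and masses are not known exactly. Their poses are not given: they have to be found in the camera images.
- strap_mid (a point): loose flat steel strap, 170 mm long (its x axis), 40 mm wide (y), 2 mm thick, about 0.10 kg (varies), flat on the glass; a 12 mm hole right through near each end, 65 mm either side of the middle; the same both ways round. This point: its centre, half-way up; z up. An identical strap is already bolted to the mould: leave that one
- strap_hole_a (a point): centre of the strap's hole on its -x end, half-way through the thickness
- strap_hole_b (a point): centre of the strap's hole on its +x end, half-way through the thickness
- slab_top (a point): greenish glass casting slab, fixed and rigid, 300 mm along its x, 260 mm along its y, 10 mm thick. This point: centre of its upper face, about 60 mm above the bench; z up. Slab and mould may swap sides. It is waxed and slippery: fingers that press on the strap with about 6 N drag it along
- slab: the same slab with the two wooden battens under it, about 55 mm high, which run along x and end 30 mm inside its y edges: below the glass nothing stands near or beyond those edges. Origin at the underside of the battens, below the glass's centre
- mould_seat (a point): point on the upper face of the mould's top board midway between its two bare rods, 113 mm above the bench; axes as the mould's. The strap is seated when its centre is 1 mm above this point with its length along the mould's y. Its ends then reach 35 mm out past the board, with free space beneath them down to the nuts on the base board
- mould: plaster block mould between plywood boards, fixed; base board 210 x 190 x 18 mm, block and top board 175 mm along x, 100 mm along y. Two pairs of 8 mm threaded rods rise beside the block, 130 mm apart along y: the pair at x = +50 mm has its strap and nuts on, the pair at x = -50 mm is bare. Origin under the base board's centre
- rod_left (a point): axis of the bare rod on the mould's +y side, at the height of the top board's face; the rod ends 30 mm higher and tapers over the last 6 mm
- rod_right (a point): axis of the bare rod on the mould's -y side, same height and shape
- strap: the strap again; origin at the centre of its underside
- tin: shallow metal lid holding a few wing nuts, 56 mm across, 14 mm high, loose on the glass; bystander, not to be moved; origin at its underside
- stick: wooden mixing stick 150 x 18 x 3 mm with a blue end, loose on the glass; bystander, not to be moved; origin at its underside
- bucket: white mixing bucket, 115 mm high; bystander, not to be moved; origin at its underside
- bottle: grey bottle, 160 mm high; bystander, not to be moved; origin at its underside
- brush: flat brush lying on the bench; bystander, not to be moved; origin at its underside
- spatula: spatula lying on the bench; bystander, not to be moved; origin at its underside
- wingnut: single loose wing nut, 32 mm over the wings, 17 mm high, on the bench; bystander, not to be moved; origin at its underside
There are look-alikes about, which are no part of the job. What is meant by the strap is not pink, and is the smaller of those in its own colour.

How it is judged (in metres and radians):
On the way, in this order (a step that is already met when the one before it is completed fails the run):
1. the strap lies flat on the glass with one end hole wholly past an edge of the glass (z of strap_mid in the frame of slab_top between -0.002 and 0.005 m and angle between strap_mid's own z axis and vertical below 0.04 rad and (x of any of strap_hole_a, strap_hole_b in the frame of slab_top above 0.157 m or x of any of strap_hole_a, strap_hole_b in the frame of slab_top below -0.157 m or y of any of strap_hole_a, strap_hole_b in the frame of slab_top above 0.137 m or y of any of strap_hole_a, strap_hole_b in the frame of slab_top below -0.137 m)), for 0.2 s.
2. the strap is held clear above the glass (contact force between strap and the fingers above 1 N and z of strap_mid in the frame of slab_top above 0.02 m and contact force between strap and slab below 0.1 N), for 0.1 s.
At the end, for the whole second after the job is handed in: Both holes of the strap are over the two bare rods (each within 4 mm of its rod's axis), the strap lies flat on the mould's top board (within 2.5 mm in height and 0.04 rad of level), at rest (((horizontal distance between strap_hole_a and rod_left below 0.004 m and horizontal distance between strap_hole_b and rod_right below 0.004 m) or (horizontal distance between strap_hole_b and rod_left below 0.004 m and horizontal distance between strap_hole_a and rod_right below 0.004 m)) and z of strap_mid in the frame of mould_seat between -0.0015 and 0.0035 m and angle between strap_mid's own z axis and vertical below 0.04 rad and linear speed of strap below 0.02 m/s); the robot touches nothing.
It fails at once if the glass is loaded with more than 25 N (it cracks) (contact force between slab and anything else above 25 N).
It fails at once if the mould or its rods are knocked or pressed with more than 25 N (contact force between mould and anything else above 25 N).
It fails at once if the strap falls off the glass onto the bench (height (world z) of strap_mid below 0.045 m).
It fails at once if another thing on the glass or bench is disturbed (moved more than 20 mm) (distance of any of tin, stick, bucket, bottle, brush, spatula, wingnut from where it was at the start of the episode above 0.02 m).
It also fails if it takes over 72 s, if anything falls off the work surface, if the arm or the gripper's body presses on something with over 40 N, if the wrist force passes 120 N, or if a joint passes its speed limit or range.

ROBOT

A 7-joint arm with a two-finger parallel gripper is mounted at the origin on the work surface. World frame = base frame: x ahead of the robot, y to its left, z up, the work surface at z = 0. Lengths are in mm, angles in rad, forces in N, time in s.
With the tool pointing down it reaches from about 400 to 925 mm from the base axis. Payload 4.1 kg.
Tool frame: the origin (TCP) lies at the very end of the fingers, on their centre line; the grasp point (between the pads) lies 19 mm behind it; z points along the fingers, y is the direction in which the jaws open and shut (so a half turn about z gives the same grasp; the last joint's range is limited). The gripper opens to 85 mm and grips with 20 to 120 N. Pads are 22 mm wide; open, the fingers measure 114 mm over their backs; the gripper's body (76 mm by 85 mm) begins 54 mm behind the grasp point. The pads swing forward as they close: fully open they stand 13 mm farther back than shut.
Start: joints at [-1.261, 0.398, 0.045, 1.537, -0.019, 1.207, -0.051], TCP at [258.364, 596.483, 231.347] pointing down, gripper open.
Joint ranges: [-2.82, 2.82], [-0.49, 2.23], [-1.37, 1.46], [0, 2.46], [-1.36, 4.5], [0.23, 2], [-2.94, 2.94]. Speed limits (rad/s): [2.57, 2.57, 3.14, 3.14, 3.14, 3.14, 3.14].

INTERFACE

Orientations are given as a unit quaternion [w, x, y, z].
In Python, from rig import robot, eyes gives the robot as it stands. The module is installed in compiled form; this text tells all that it offers.
- The arm moves only by the tool apply_moves, never from a script. Its arguments are lists of equal length, an entry for each row: "slide": the shift along the world's x, y, z in cm, a list of three; "dr": the turn, a rotation vector about the world's x, y, z in degrees, a list of three. In form: {"slide": [[x, y, z], ...], "dr": [[wx, wy, wz], ...]}. A call has 1 to 8 rows; each row shifts and turns the pose as measured when the row begins; what a row does not reach is not made up. A row lasts 1/12 s, in which the tool goes at most 41.7 mm and 7.16 degrees, less where a joint would pass 70% of its speed; a pose out of reach is approached as far as the arm can. A call is refused whole if a number of a shift passes 4.17 or a number of a turn 7.16, either way. A call with a gripper value outside its range is refused whole. "claw" is the finger opening in cm, from 0 to 8.54, set as the call begins (left out, the last holds). The fingers move at their own pace and stop on an object; "squeeze" is the grip in N (left out, the last holds). Time passes only in rows, so rows that do not move let the fingers close. It gives the time, the measured TCP pose, the force and the opening at its end, in the units of the state.
- robot.get_state(): the state, without advancing time (a new reading comes with each control period).
- eyes.camera(name): name is "scene" or "top" or "wrist"; returns a dict with "image" (400x640x3 uint8, red, green, blue), "fx", "fy", "cx", "cy" (pixels), "rvec" (rotation vector, rad) and "tvec" (3), from world to camera coordinates, as OpenCV has them. Camera axes: x right, y down, z forward; pixel columns grow to the right and rows downward; lengths in mm; the calibration is good to about 2 mm. A picture is of the moment at which its call begins. There is no depth.
- robot.close_job(): hands the job in, once; it reports no verdict.
The state is a dict: "time_s": time; "qpos": joint angles; "joint_vel": joint speeds; "tau": joint torques, N m; "eef_pos": TCP position; "eef_rot": TCP orientation; "ft_force": force on the tool from outside, world axes, zero at the start; "wrist_torque": the same for the moment, N m; "width": opening from 0.0 (shut) to 1.0 (fully open).
Only numpy, scipy, OpenCV 4.12 (cv2) and the standard library are available. Lean on these libraries where they do the work, as an engineer would, in place of code of your own. Each camera call takes 0.05 s, during which the arm holds its last target.

## Working session

There is one attempt and no reset: what is moved stays moved. The work goes in short steps, Python scripts to look and compute and a tool call to move; the robot and the scene stay as the last step left them, time stands still between calls to the robot, and variables do not carry over. Pictures are saved under pics/ and viewed, and the job is handed in when it is done.

Besides the shell and the picture viewer there is one more tool, called after "Emit:" by a JSON object that holds its "name" and its "arguments". apply_moves: Moves the arm, as the interface text tells. Its arguments: {"type":"object","properties":{"slide":{"type":"array"},"dr":{"type":"array"},"claw":{"type":"number"},"squeeze":{"type":"number"}},"required":["slide","dr"]}

```bash
mkdir -p pics; cat > h.py <<'E'
import numpy as np, cv2
from rig import robot, eyes
def snap(n,f):
    c=eyes.camera(n); cv2.imwrite('pics/'+f,cv2.cvtColor(c['image'],cv2.COLOR_RGB2BGR)); return c
def cam(c):
    R,_=cv2.Rodrigues(np.array(c['rvec'],float)); return R,np.array(c['tvec'],float).ravel()
def ray(c,u,v,z):
    R,t=cam(c); d=R.T@np.array([(u-c['cx'])/c['fx'],(v-c['cy'])/c['fy'],1.]); o=-R.T@t
    return o+d*(z-o[2])/d[2]
def proj(c,P):
    R,t=cam(c); p=(R@np.atleast_2d(P).T).T+t
    return np.c_[p[:,0]/p[:,2]*c['fx']+c['cx'],p[:,1]/p[:,2]*c['fy']+c['cy']]
E
python3 - <<'E'
from h import *
import pickle
d={}
for n in['scene','top','wrist']:
    c=snap(n,n+'0.png'); d[n]=c; R,t=cam(c); print(n,c['fx'],(-R.T@t).round())
pickle.dump(d,open('c0.pkl','wb'))
s=robot.get_state();print(s['time_s'],s['eef_pos'],s['eef_rot'],s['width'],s['ft_force'])
E
```

```text
scene 372.37976827195 [ 907. -448.  713.]
top 400.0945272378568 [ 400.   49. 1273.]
wrist 290.3844543488052 [186. 628. 372.]
0.15 [258.17132881 596.00947108 230.47957063] [-1.08625218e-04  2.02942863e-01  9.79190280e-01 -7.59888860e-04] 0.9970821084210908 [ 0.9398213  -0.40791714 -0.51749797]
```

View pics/top0.png

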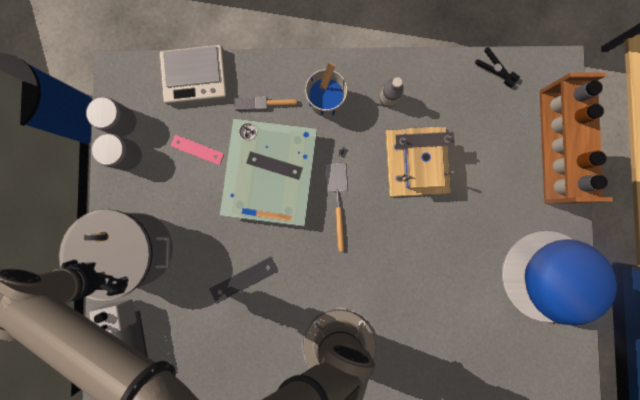

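View pics/scene0.png

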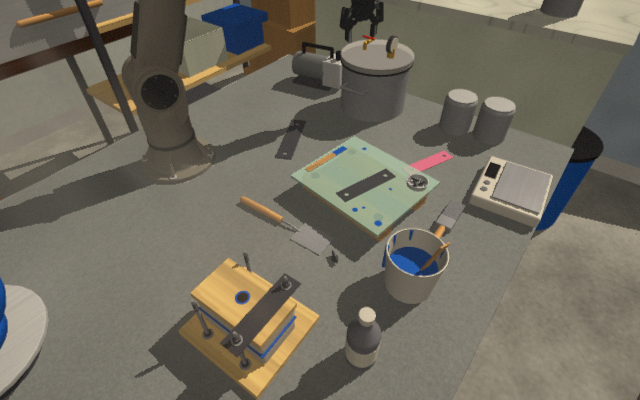

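View pics/wrist0.png

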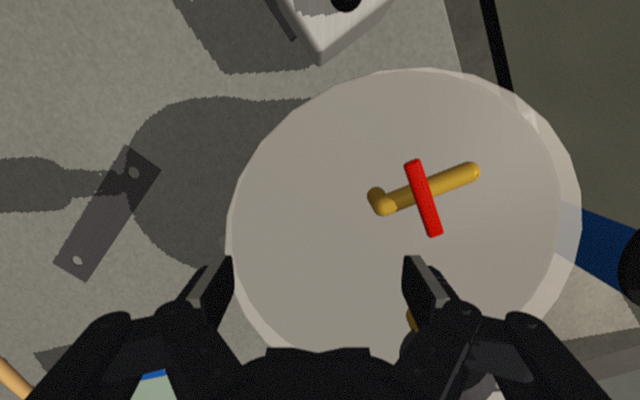

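The top view shows the strap on the glass, with ends near (248,158) and (300,172). The tin is at (249,131), the stick at (267,214), and the mould at (418,162). I'll zoom in on these.

```bash
python3 - <<'E'
from h import *
import pickle
d=pickle.load(open('c0.pkl','rb'))
i=cv2.cvtColor(d['top']['image'],cv2.COLOR_RGB2BGR)
cv2.imwrite('pics/a.png',cv2.resize(i[110:235,210:330],None,fx=4.8,fy=4.8,interpolation=cv2.INTER_CUBIC)[:600])
cv2.imwrite('pics/b.png',cv2.resize(i[115:205,375:475],None,fx=6,fy=6,interpolation=cv2.INTER_CUBIC))
j=cv2.cvtColor(d['scene']['image'],cv2.COLOR_RGB2BGR)
cv2.imwrite('pics/c.png',cv2.resize(j[130:270,280:480],None,fx=4,fy=4,interpolation=cv2.INTER_CUBIC))
cv2.imwrite('pics/d.png',cv2.resize(j[245:395,165:330],None,fx=4,fy=4,interpolation=cv2.INTER_CUBIC))
E
```

```text
(no output)
```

View pics/a.png

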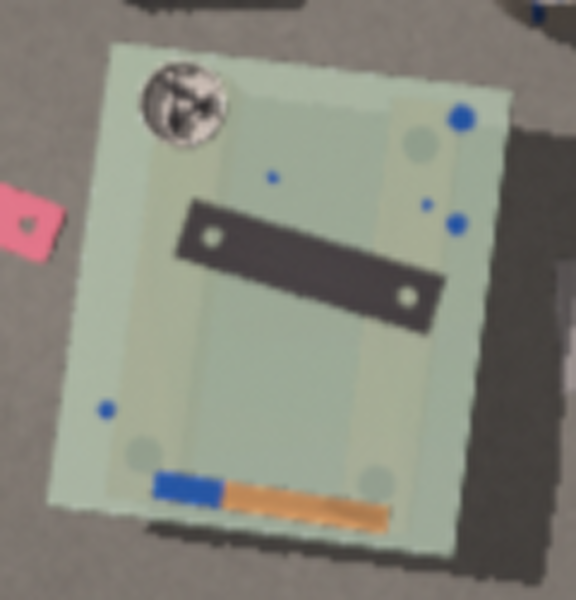

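View pics/b.png

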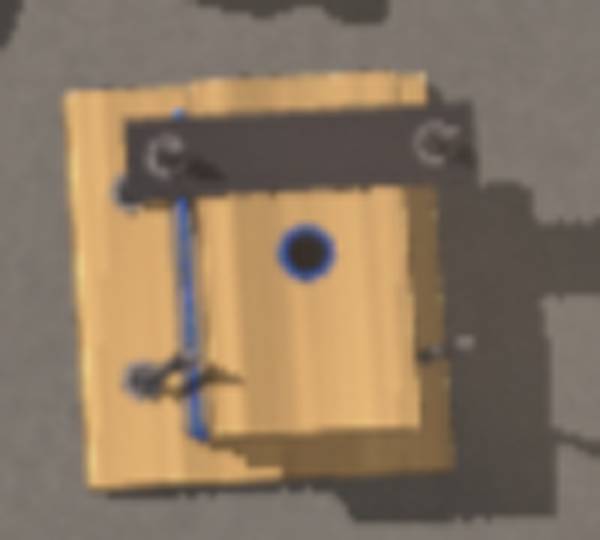

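View pics/c.png

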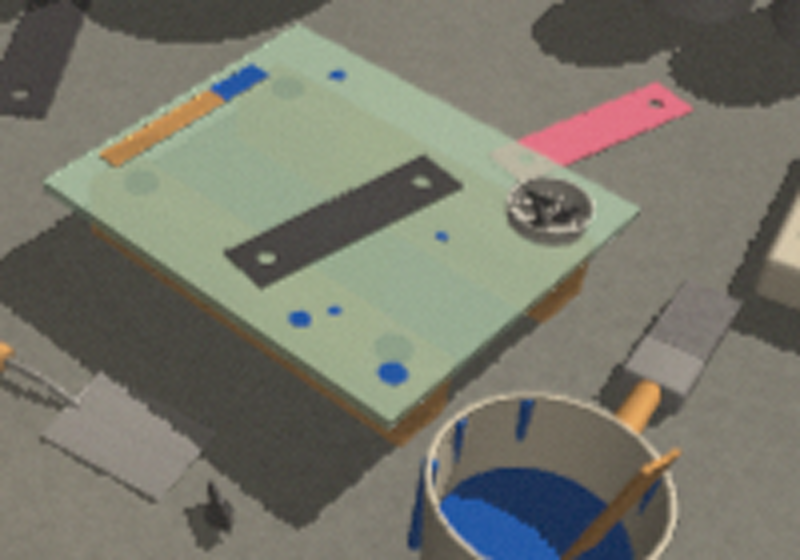

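View pics/d.png

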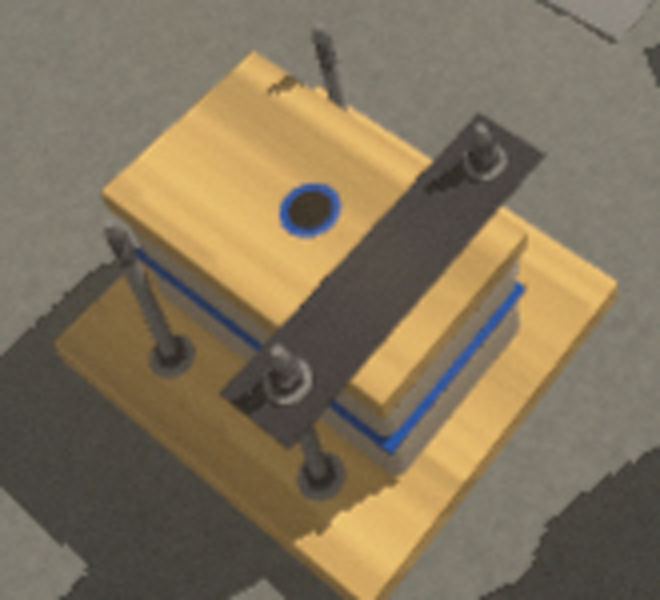

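```bash
python3 - <<'E'
from h import *
import pickle
d=pickle.load(open('c0.pkl','rb'))
T=d['top'];S=d['scene']
a=lambda x,y:(210+x/4.8,110+y/4.8)
b=lambda x,y:(375+x/6,115+y/6)
c=lambda x,y:(280+x/4,130+y/4)
e=lambda x,y:(165+x/4,245+y/4)
def show(n,p,z,C): print(n,ray(C,p[0],p[1],z)[:2].round(1))
for n,p in dict(TL=(112,43),TR=(512,92),BR=(454,556),BL=(48,504)).items(): show('slab'+n,a(*p),60,T)
show('holeL T',a(212,237),62,T);show('holeR T',a(407,296),62,T)
show('holeL S',c(422,182),62,S);show('holeR S',c(267,258),62,S)
for n,p in dict(far=(300,27),right=(638,210),near=(390,427),left=(47,182)).items(): show('slabS '+n,c(*p),60,S)
show('rodtip left T',b(240,379),143,T);show('rodtip right T',b(465,343),143,T)
show('rod left S',e(113,232),143,S);show('rod right S',e(318,32),143,S)
show('bolted nuts T',b(168,155),118,T);show('bolted nuts T',b(438,140),118,T)
show('bolted nuts S',e(485,160),118,S);show('bolted S',e(288,380),118,S)
show('tin',a(184,104),70,T)
print('spat', ray(T,328,178,5)[:2], ray(T,338,165,5)[:2], 'wing',ray(T,343,151,8)[:2])
print(T['rvec'],S['rvec'])
E
```

```text
slabTL [699.7 321.4]
slabTR [665.6  64.6]
slabBR [370.2 102.9]
slabBL [404.5 359.7]
holeL T [573.5 256.1]
holeR T [534.8 132. ]
holeL S [578.8 258.3]
holeR S [539.  134.7]
slabS far [412.4 360.5]
slabS right [703.9 321.9]
slabS near [672.8  64.5]
slabS left [378.1 107.3]
rodtip left T [ 504.8 -213.7]
rodtip right T [ 521.1 -319.8]
rod left S [ 530.9 -320.2]
rod right S [ 522.7 -191.1]
bolted nuts T [ 616.4 -187.1]
bolted nuts T [ 622.6 -317.7]
bolted nuts S [ 621.1 -184.1]
bolted S [ 626.8 -313.5]
tin [657.6 272.9]
spat [520.11007569  30.17991156] [561.4889412   -2.00913623] wing [605.87813607 -18.2333275 ]
[ 2.17521704 -2.1891467   0.05756845] [ 2.23995227  0.77291663 -0.34363529]
```

Emit:
{"name": "apply_moves", "arguments": {"slide": [[2.2, -2.3, 0], [2.2, -2.3, 0], [2.2, -2.3, 0], [2.2, -2.3, 0], [2.2, -2.3, 0], [2.2, -2.3, 0], [2.2, -2.3, 0], [2.2, -2.3, 0]], "dr": [[0, 0, -5.5], [0, 0, -5.5], [0, 0, -5.5], [0, 0, -5.5], [0, 0, -5.5], [0, 0, -5.5], [0, 0, -5.5], [0, 0, -5.5]], "claw": 0, "squeeze": 20}}

```text
time_s: 0.82
eef_pos: [427.9, 410.6, 226.8]
eef_rot: [-0.004, 0.561, 0.828, -0.001]
ft_force: [1.0, 0.2, -0.0]
width: -0.003
```

Emit:
{"name": "apply_moves", "arguments": {"slide": [[1.65, -2.7, 0], [1.65, -2.7, 0], [1.65, -2.7, 0], [1.65, -2.7, 0], [1.65, -2.7, 0], [1.65, -2.7, 0], [1.65, -2.7, 0], [1.65, -2.7, 0]], "dr": [[0, 0, -5], [0, 0, -5], [0, 0, -5], [0, 0, -5], [0, 0, -5], [0, 0, -5], [0, 0, -5], [0, 0, -5]]}}

```text
time_s: 1.48
eef_pos: [564.5, 183.0, 225.1]
eef_rot: [-0.005, 0.821, 0.571, 0.0]
ft_force: [0.8, 0.2, -0.1]
width: 0.002
```

```bash
python3 - <<'E'
from h import *
import pickle
c=snap('wrist','w1.png');t=snap('top','t1.png');pickle.dump(c,open('w1.pkl','wb'))
s=robot.get_state();print(s['time_s'],s['eef_pos'],s['eef_rot'],s['ft_force'],s['qpos'])
E
```

```text
1.5833 [566.82451539 176.53842528 225.4731086 ] [-2.24145298e-03  8.22904978e-01  5.68174594e-01 -5.48604354e-05] [-0.29093964 -0.29068812 -0.02801903] [-0.77872469  0.33831788  0.52014121  1.69343463 -0.18554488  1.15975286
 -0.57047641]
```

View pics/w1.png

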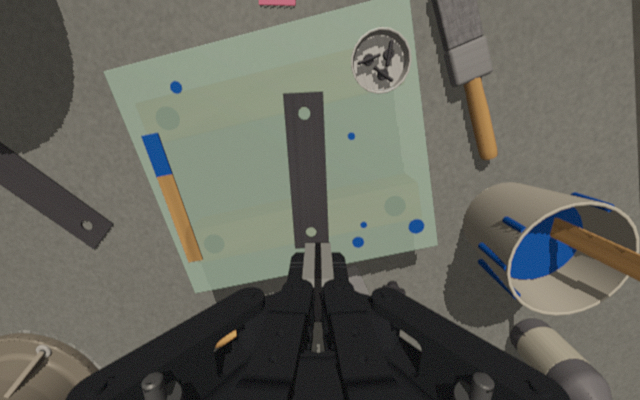

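```bash
python3 - <<'E'
from h import *
import pickle
c=pickle.load(open('w1.pkl','rb'))
for n,u,v,z in[('hL',304,113,62),('hR',311,232,62),('TL',105,72,60),('TR',410,-2,60),('BR',437,244,60),('BL',193,293,60)]:
    print(n,ray(c,u,v,z)[:2].round(1))
print(proj(c,[566.8,176.5,225.5]))
R,t=cam(c);print(R[2],-R.T@t)
E
```

```text
hL [576.3 258. ]
hR [536.9 134. ]
TL [407.5 361.3]
TR [702.2 317.8]
BR [668.6  68.7]
BL [370.4 106.7]
[[325.91834676 268.16555803]]
[-0.11151516 -0.28141339 -0.95308492] [592.51718043 256.46188694 367.04137982]
```

Emit:
{"name": "apply_moves", "arguments": {"slide": [[-0.5, 1.0, -3], [-0.5, 1.0, -3], [0, 0, -3], [0, 0, -3], [0, 0, -2], [0, 0, -0.3]], "dr": [[0, 0, 1.7], [0, 0, 1.7], [0, 0, 0], [0, 0, 0], [0, 0, 0], [0, 0, 0]]}}

```text
time_s: 2.08
eef_pos: [558.0, 196.4, 79.5]
eef_rot: [-0.002, 0.805, 0.593, 0.004]
ft_force: [-1.0, 0.3, 0.0]
width: 0.003
```

Emit:
{"name": "apply_moves", "arguments": {"slide": [[0, 0, 0]], "dr": [[0, 0, 0]]}}

```text
time_s: 2.17
eef_pos: [556.8, 196.4, 78.2]
eef_rot: [-0.002, 0.805, 0.593, 0.002]
ft_force: [-0.8, -0.1, 0.3]
width: 0.003
```

```bash
python3 - <<'E'
from h import *
import pickle
c=snap('wrist','w2.png');pickle.dump(c,open('w2.pkl','wb'))
s=robot.get_state();print(s['time_s'],s['eef_pos'],s['eef_rot'],s['ft_force'])
print(proj(c,s['eef_pos']))
E
```

```text
2.2167 [556.83175043 196.50282784  78.64146838] [-0.0024389   0.80524465  0.59293362  0.00219867] [-0.42855774 -0.44539362 -1.12441702]
[[317.90576561 259.55417049]]
```

View pics/w2.png

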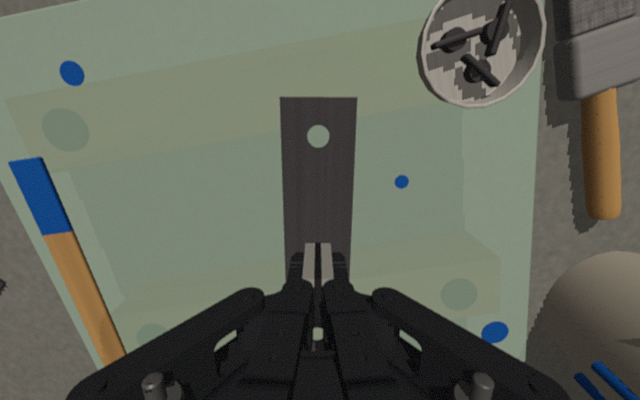

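Emit:
{"name": "apply_moves", "arguments": {"slide": [[0, 0, -0.5], [0, 0, -0.5], [0, 0, -0.3], [0, 0, 0]], "dr": [[0, 0, 0], [0, 0, 0], [0, 0, 0], [0, 0, 0]]}}

```text
time_s: 2.55
eef_pos: [560.3, 198.1, 69.4]
eef_rot: [-0.002, 0.805, 0.593, 0.007]
ft_force: [0.2, 0.1, 0.3]
width: -0.006
```

Emit:
{"name": "apply_moves", "arguments": {"slide": [[0, 0, -0.1], [0, 0, -0.1]], "dr": [[0, 0, 0], [0, 0, 0]]}}

```text
time_s: 2.72
eef_pos: [561.4, 198.4, 68.6]
eef_rot: [-0.001, 0.805, 0.593, 0.008]
ft_force: [-0.5, 0.6, 1.1]
width: 0.001
```

Emit:
{"name": "apply_moves", "arguments": {"slide": [[0, 0, -0.1], [0, 0, -0.1]], "dr": [[0, 0, 0], [0, 0, 0]]}}

```text
time_s: 2.88
eef_pos: [562.0, 198.5, 67.2]
eef_rot: [-0.001, 0.805, 0.593, 0.009]
ft_force: [-0.6, -0.2, -0.2]
width: -0.002
```

Emit:
{"name": "apply_moves", "arguments": {"slide": [[-0.3, -0.1, -0.1], [-0.3, -0.1, -0.1]], "dr": [[-0.4, 0.5, 0], [-0.4, 0.5, 0]]}}

```text
time_s: 3.05
eef_pos: [555.9, 196.2, 65.4]
eef_rot: [-0.001, 0.805, 0.593, -0.003]
ft_force: [0.6, 0.1, -0.7]
width: 0.001
```

Emit:
{"name": "apply_moves", "arguments": {"slide": [[0, 0, -0.1]], "dr": [[0, 0, 0]]}}

```text
time_s: 3.13
eef_pos: [555.5, 196.3, 64.1]
eef_rot: [-0.001, 0.805, 0.593, -0.003]
ft_force: [-0.2, -0.6, 0.6]
width: -0.001
```

Emit:
{"name": "apply_moves", "arguments": {"slide": [[0, 0, -0.1]], "dr": [[0, 0, 0]]}}

```text
time_s: 3.22
eef_pos: [555.6, 196.3, 63.3]
eef_rot: [-0.001, 0.805, 0.593, -0.004]
ft_force: [-1.8, -1.4, 10.6]
width: -0.002
```

Emit:
{"name": "apply_moves", "arguments": {"slide": [[0, 0, -0.1]], "dr": [[0, 0, 0]]}}

```text
time_s: 3.3
eef_pos: [555.6, 196.3, 63.3]
eef_rot: [-0.001, 0.805, 0.593, -0.004]
ft_force: [-3.7, -1.7, 13.5]
width: 0.0
```

Emit:
{"name": "apply_moves", "arguments": {"slide": [[-0.1, -0.3, -0.05]], "dr": [[0, 0, 0]]}}

```text
time_s: 3.38
eef_pos: [555.1, 194.3, 63.4]
eef_rot: [-0.001, 0.805, 0.593, -0.003]
ft_force: [0.3, 1.4, 0.3]
width: -0.001
```

Emit:
{"name": "apply_moves", "arguments": {"slide": [[-0.15, -0.48, -0.05]], "dr": [[0, 0, 0]]}}

```text
time_s: 3.47
eef_pos: [554.2, 190.3, 63.4]
eef_rot: [-0.001, 0.805, 0.594, -0.002]
ft_force: [1.4, 1.5, 2.5]
width: 0.002
```

Emit:
{"name": "apply_moves", "arguments": {"slide": [[-0.2, -0.48, -0.08]], "dr": [[0, 0, 0]]}}

```text
time_s: 3.55
eef_pos: [553.3, 186.2, 63.3]
eef_rot: [-0.001, 0.804, 0.594, -0.001]
ft_force: [0.3, 1.7, 5.6]
width: -0.001
```

Emit:
{"name": "apply_moves", "arguments": {"slide": [[-0.2, -0.48, -0.08]], "dr": [[0, 0, 0]]}}

```text
time_s: 3.63
eef_pos: [552.3, 182.0, 63.4]
eef_rot: [-0.001, 0.804, 0.594, 0.001]
ft_force: [-0.3, 1.7, 4.3]
width: -0.001
```

```bash
python3 - <<'E'
from h import *
import pickle
c=snap('wrist','w3.png')
s=robot.get_state();print(s['time_s'],s['eef_pos'],s['eef_rot'],s['ft_force'])
E
```

```text
3.6833 [551.89593938 180.49505187  63.36814108] [-9.66331838e-04  8.04793974e-01  5.93553296e-01  4.58660121e-04] [-0.13654106  0.42728225  4.54154079]
```

View pics/w3.png

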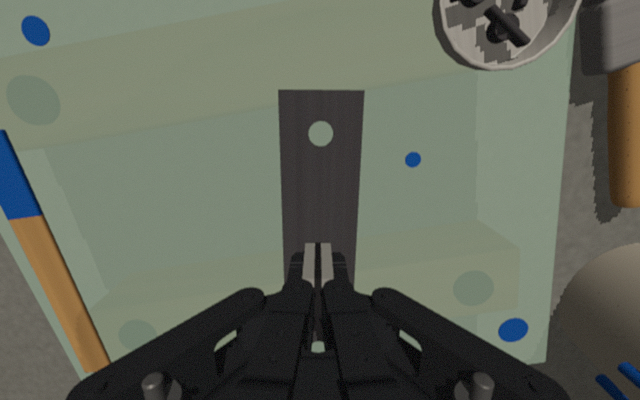

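Emit:
{"name": "apply_moves", "arguments": {"slide": [[-0.2, -0.5, -0.08], [-0.2, -0.5, -0.08]], "dr": [[0, 0, 0], [0, 0, 0]]}}

```text
time_s: 3.85
eef_pos: [549.8, 171.8, 63.4]
eef_rot: [-0.001, 0.805, 0.594, 0.003]
ft_force: [0.8, 1.6, 4.7]
width: -0.0
```

Emit:
{"name": "apply_moves", "arguments": {"slide": [[-0.22, -0.5, -0.08], [-0.22, -0.5, -0.08], [-0.22, -0.5, -0.08]], "dr": [[0, 0, 0], [0, 0, 0], [0, 0, 0]]}}

```text
time_s: 4.1
eef_pos: [546.0, 157.5, 63.4]
eef_rot: [-0.001, 0.805, 0.594, 0.008]
ft_force: [0.3, 2.0, 5.2]
width: -0.002
```

Emit:
{"name": "apply_moves", "arguments": {"slide": [[-0.22, -0.5, -0.08], [-0.22, -0.5, -0.08], [-0.22, -0.5, -0.08]], "dr": [[0, 0, 0], [0, 0, 0], [0, 0, 0]]}}

```text
time_s: 4.35
eef_pos: [542.1, 143.0, 63.4]
eef_rot: [-0.0, 0.805, 0.594, 0.012]
ft_force: [0.7, 2.8, 5.5]
width: -0.0
```

Emit:
{"name": "apply_moves", "arguments": {"slide": [[-0.2, -0.5, -0.08], [-0.2, -0.5, -0.08], [-0.2, -0.5, -0.08]], "dr": [[-0.3, 0.4, 0], [-0.3, 0.4, 0], [-0.3, 0.4, 0]]}}

```text
time_s: 4.6
eef_pos: [538.2, 127.8, 63.4]
eef_rot: [0.0, 0.805, 0.593, 0.002]
ft_force: [0.8, 1.7, 5.5]
width: 0.0
```

```bash
python3 - <<'E'
from h import *
import pickle
c=snap('wrist','w4.png');t=snap('top','t4.png');pickle.dump((c,t),open('w4.pkl','wb'))
s=robot.get_state();print(s['time_s'],s['eef_pos'],s['eef_rot'],s['ft_force'])
i=cv2.imread('pics/t4.png');cv2.imwrite('pics/t4z.png',cv2.resize(i[110:235,210:350],None,fx=4.8,fy=4.8,interpolation=cv2.INTER_CUBIC))
E
```

```text
4.7 [538.03056081 126.7166766   63.33205051] [6.48787959e-04 8.05272199e-01 5.92903010e-01 1.51150049e-03] [-0.5066336   0.34016683  6.44581362]
```

View pics/w4.png

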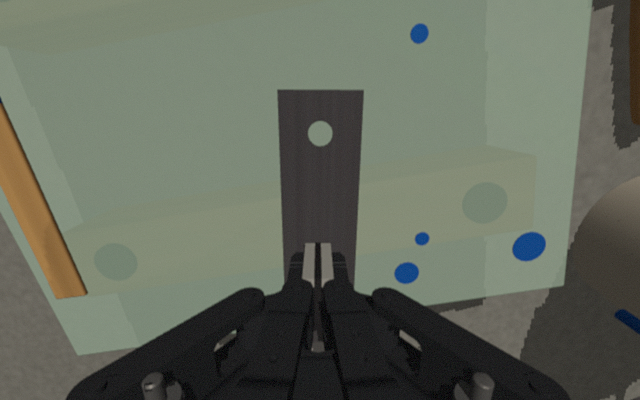

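View pics/t4z.png

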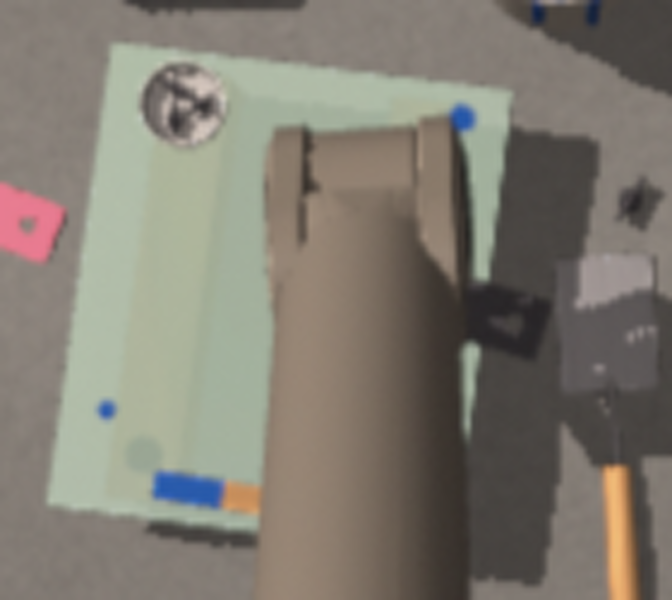

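Emit:
{"name": "apply_moves", "arguments": {"slide": [[-0.2, -0.5, -0.08], [-0.2, -0.5, -0.08], [-0.1, -0.2, -0.06], [0, 0, 0]], "dr": [[0, 0, 0], [0, 0, 0], [0, 0, 0], [0, 0, 0]]}}

```text
time_s: 5.03
eef_pos: [535.5, 114.5, 63.4]
eef_rot: [0.001, 0.806, 0.593, 0.005]
ft_force: [0.2, 0.9, 0.2]
width: -0.001
```

Emit:
{"name": "apply_moves", "arguments": {"slide": [[0, 0, 0.1], [0, 0, 0.3], [0, 0, 2], [0, 0, 3], [0, 0, 3], [0, 0, 3], [0, 0, 2]], "dr": [[0, 0, 0], [0, 0, 0], [0, 0, 0], [0, 0, 0], [0, 0, 0], [0, 0, 0], [0, 0, 0]]}}

```text
time_s: 5.62
eef_pos: [524.9, 109.4, 193.6]
eef_rot: [-0.001, 0.806, 0.592, -0.008]
ft_force: [-0.3, 0.0, -0.6]
width: -0.001
```

Emit:
{"name": "apply_moves", "arguments": {"slide": [[-0.9, -2.2, 0], [-0.9, -2.2, 0], [0, 0, 0], [0, 0, 0]], "dr": [[0, 0, 0], [0, 0, 0], [0, 0, 0], [0, 0, 0]], "claw": 8.5}}

```text
time_s: 5.95
eef_pos: [508.6, 65.1, 198.9]
eef_rot: [0.0, 0.805, 0.593, -0.004]
ft_force: [-0.1, 1.1, -0.4]
width: 0.565
```

```bash
python3 - <<'E'
from h import *
import pickle
c=snap('wrist','w5.png');t=snap('top','t5.png');pickle.dump((c,t),open('w5.pkl','wb'))
s=robot.get_state();print(s['time_s'],s['eef_pos'],s['eef_rot'],s['ft_force'],s['width'])
E
```

```text
6.05 [508.73481597  65.26223972 198.55056595] [ 5.76924590e-04  8.05037229e-01  5.93210235e-01 -4.04283513e-03] [ 0.49634603  0.71077745 -0.15860501] 0.7367414859183319
```

View pics/w5.png

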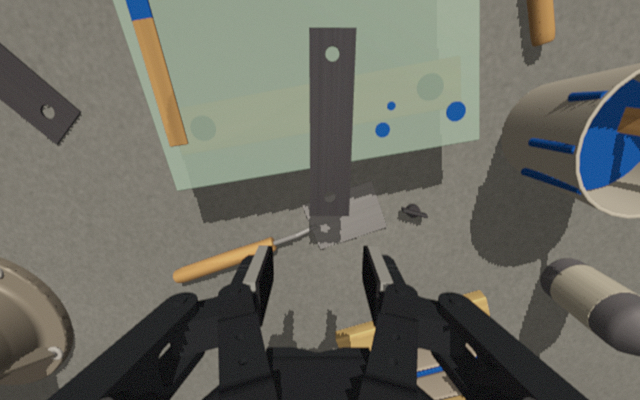

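```bash
python3 - <<'E'
from h import *
import pickle
c,t=pickle.load(open('w5.pkl','rb'))
i=cv2.cvtColor(c['image'],cv2.COLOR_RGB2BGR);cv2.imwrite('pics/w5z.png',cv2.resize(i[120:270,250:410],None,fx=4,fy=4,interpolation=cv2.INTER_CUBIC))
for n,u,v in[('hL',332.5,54.5),('hR',329,198),('endTL',310,28),('endTR',356,28),('endBL',310,215),('endBR',349,215),('edgeL',178,190),('edgeR',480,138)]:
    print(n,ray(c,u,v,62)[:2].round(1))
E
```

```text
hL [556.5 177.6]
hR [516.5  53.7]
endTL [544.  202.6]
endTR [581. 191.]
endBL [492.7  42. ]
endBR [530.9  30.2]
edgeL [375.1 106.3]
edgeR [668.8  68.5]
```

View pics/w5z.png

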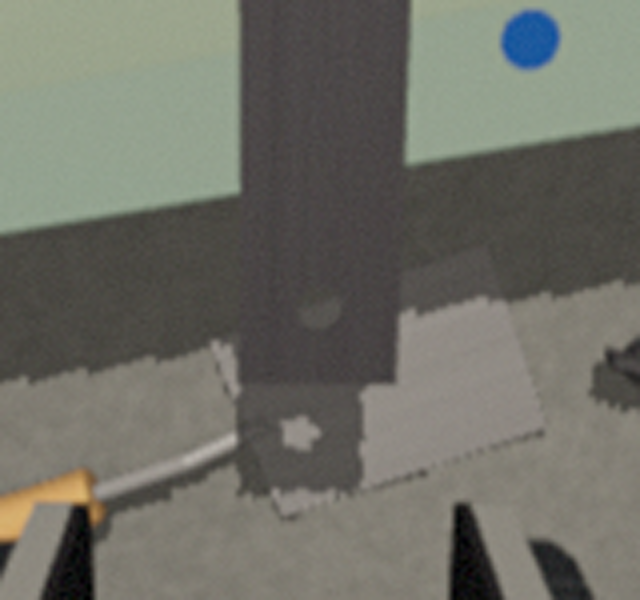

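Emit:
{"name": "apply_moves", "arguments": {"slide": [[0.4, -0.7, -3], [0.4, -0.7, -3], [0, 0, -3], [0, 0, -1.5], [0, 0, 0]], "dr": [[0, 0, 0], [0, 0, 0], [0, 0, 0], [0, 0, 0], [0, 0, 0]]}}

```text
time_s: 6.47
eef_pos: [519.2, 56.4, 89.4]
eef_rot: [0.001, 0.803, 0.596, -0.002]
ft_force: [0.5, -0.0, 0.2]
width: 0.994
```

```bash
python3 - <<'E'
from h import *
import pickle
c=snap('wrist','w6.png');pickle.dump(c,open('w6.pkl','wb'))
s=robot.get_state();print(s['time_s'],s['eef_pos'],s['eef_rot'],s['ft_force'],s['width'])
E
```

```text
6.5167 [519.55986342  56.69297861  90.4367344 ] [ 7.29349214e-04  8.02528067e-01  5.96611729e-01 -1.61677706e-03] [-0.02053936 -0.38171546  0.25275286] 0.9944686970523787
```

View pics/w6.png

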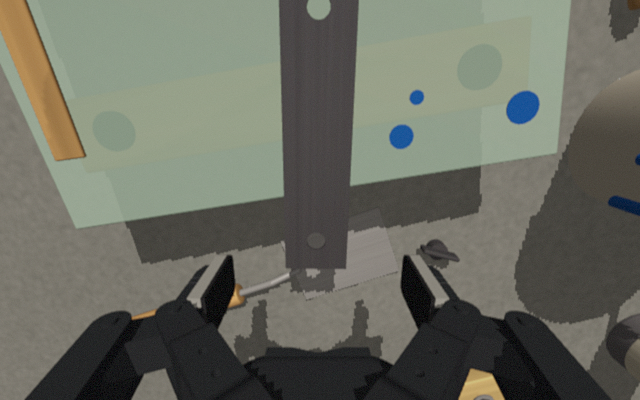

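Emit:
{"name": "apply_moves", "arguments": {"slide": [[-0.1, -0.2, -1.5], [-0.1, -0.2, -1.5], [0, 0, -1.3], [0, 0, -0.2]], "dr": [[0, 0, -0.5], [0, 0, -0.5], [0, 0, 0], [0, 0, 0]]}}

```text
time_s: 6.85
eef_pos: [521.9, 56.3, 47.8]
eef_rot: [0.002, 0.807, 0.591, 0.002]
ft_force: [-0.3, 0.1, 0.2]
width: 0.994
```

```bash
python3 - <<'E'
from h import *
import pickle
c=snap('wrist','w7.png');snap('scene','s7.png')
s=robot.get_state();print(s['time_s'],s['eef_pos'],s['eef_rot'],s['ft_force'],s['width'])
i=cv2.imread('pics/s7.png');cv2.imwrite('pics/s7z.png',cv2.resize(i[130:290,250:450],None,fx=3.7,fy=3.7,interpolation=cv2.INTER_CUBIC))
E
```

```text
6.95 [523.09326657  56.16278519  49.14218455] [0.00234911 0.80661476 0.59106524 0.00299745] [0.24738759 0.2130181  0.12631963] 0.9921828490607584
```

View pics/w7.png

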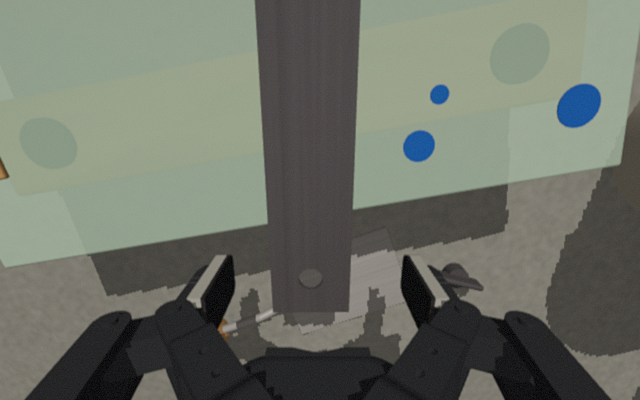

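View pics/s7z.png

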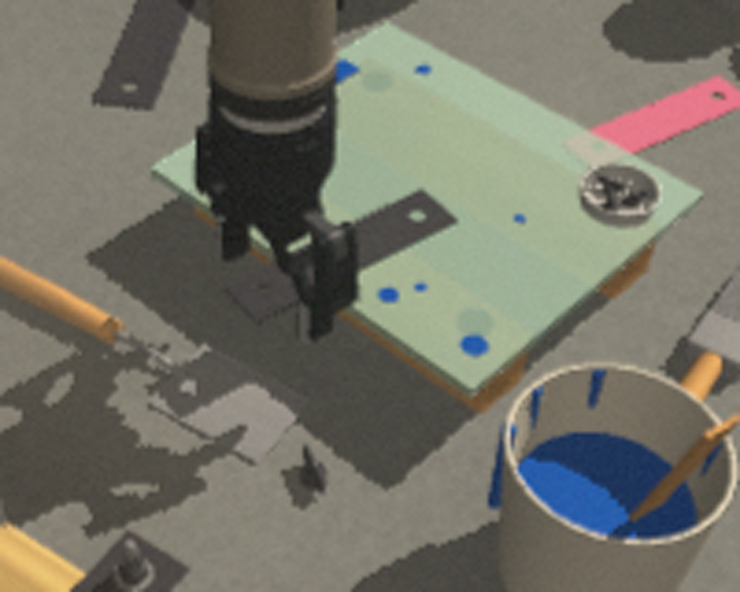

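Emit:
{"name": "apply_moves", "arguments": {"slide": [[-0.6, -0.4, -0.5], [-0.1, 0, -0.1]], "dr": [[-0.2, 0.3, 0], [0, 0, 0]]}}

```text
time_s: 7.12
eef_pos: [517.9, 52.7, 45.2]
eef_rot: [0.003, 0.806, 0.592, 0.002]
ft_force: [-1.4, -1.4, -0.0]
width: 0.993
```

Emit:
{"name": "apply_moves", "arguments": {"slide": [[-0.1, 0, -0.05], [-0.1, 0, -0.05]], "dr": [[0, 0, 0], [0, 0, 0]], "claw": 5}}

```text
time_s: 7.28
eef_pos: [516.5, 52.8, 45.4]
eef_rot: [0.003, 0.806, 0.592, 0.003]
ft_force: [0.4, 0.6, 0.1]
width: 0.745
```

Emit:
{"name": "apply_moves", "arguments": {"slide": [[0, 0, -0.05], [0, 0, -0.05], [0, 0, -0.05], [0, 0, 0], [0, 0, 0]], "dr": [[0, 0, 0], [0, 0, 0], [0, 0, 0], [0, 0, 0], [0, 0, 0]], "claw": 3.2, "squeeze": 20}}

```text
time_s: 7.7
eef_pos: [516.8, 53.0, 45.2]
eef_rot: [0.003, 0.806, 0.592, 0.004]
ft_force: [-1.3, -0.0, 1.8]
width: 0.457
```

```bash
python3 - <<'E'
from h import *
c=snap('wrist','w8.png')
s=robot.get_state();print(s['time_s'],s['eef_pos'],s['eef_rot'],s['ft_force'],s['width'])
E
```

```text
7.75 [516.82820713  52.96675355  45.17922293] [0.00331347 0.80629214 0.59149678 0.003683  ] [-0.69159702 -0.63867827  1.04697416] 0.458686192958665
```

View pics/w8.png

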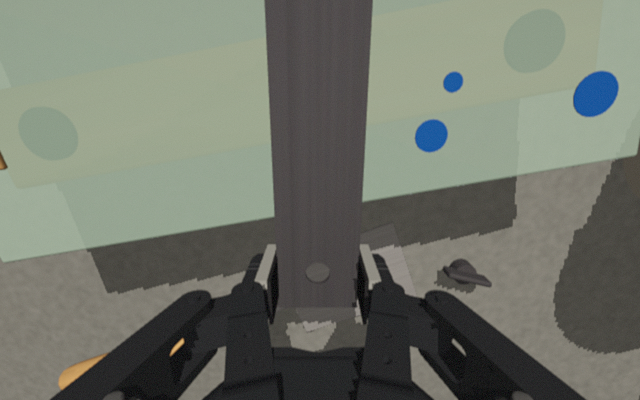

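Emit:
{"name": "apply_moves", "arguments": {"slide": [[0, 0, 0], [0, 0, 0], [0, 0, 0], [0, 0, 0]], "dr": [[0, 0, 0], [0, 0, 0], [0, 0, 0], [0, 0, 0]], "claw": 3.2, "squeeze": 90}}

```text
time_s: 8.08
eef_pos: [516.8, 53.0, 45.4]
eef_rot: [0.003, 0.806, 0.592, 0.004]
ft_force: [-1.0, 0.1, 1.9]
width: 0.425
```

Emit:
{"name": "apply_moves", "arguments": {"slide": [[0, 0, 0.2], [0, 0, 0.3], [0, 0, 0.4]], "dr": [[0, 0, 0], [0, 0, 0], [0, 0, 0]]}}

```text
time_s: 8.33
eef_pos: [516.0, 52.8, 53.7]
eef_rot: [0.003, 0.806, 0.592, 0.003]
ft_force: [-0.3, -0.8, -1.1]
width: 0.417
```

```bash
python3 - <<'E'
from h import *
c=snap('wrist','w9.png');snap('scene','s9.png')
s=robot.get_state();print(s['time_s'],s['eef_pos'],s['eef_rot'],s['ft_force'],s['width'],s['wrist_torque'])
i=cv2.imread('pics/s9.png');cv2.imwrite('pics/s9z.png',cv2.resize(i[130:290,250:450],None,fx=3.7,fy=3.7,interpolation=cv2.INTER_CUBIC))
E
```

```text
8.4333 [516.76241918  52.9017957   54.36007609] [0.00336933 0.80626928 0.59152888 0.00347673] [-0.33941819 -0.19915271 -1.29286415] 0.41864776166529366 [-0.05695581  0.00734216 -0.08147904]
```

View pics/w9.png

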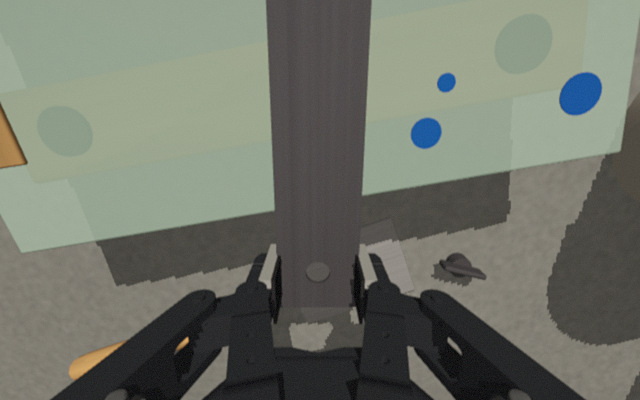

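View pics/s9z.png

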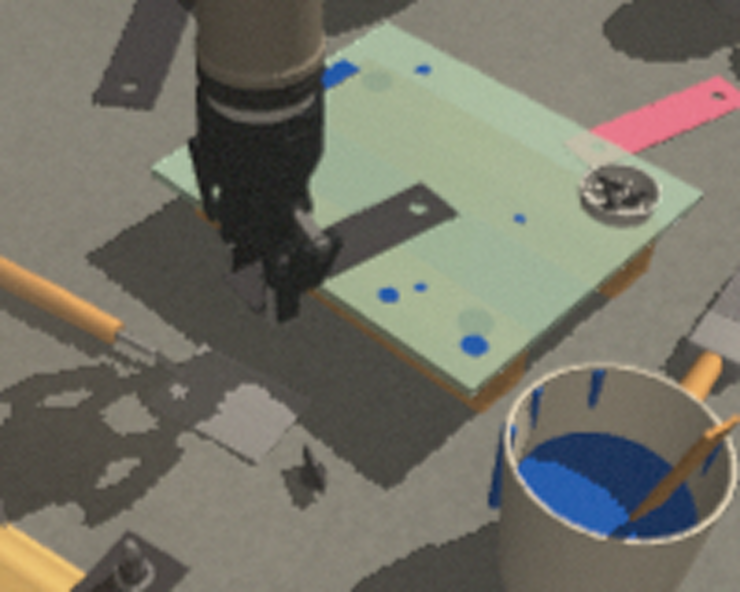

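Emit:
{"name": "apply_moves", "arguments": {"slide": [[0, 0, 1], [0, 0, 1.5], [0, 0, 2], [0, 0, 2], [0, 0, 2], [0, 0, 2], [0, 0, 2], [0, 0, 1]], "dr": [[0, 0, 0], [0, 0, 0], [0, 0, 0], [0, 0, 0], [0, 0, 0], [0, 0, 0], [0, 0, 0], [0, 0, 0]]}}

```text
time_s: 9.1
eef_pos: [512.9, 51.2, 196.3]
eef_rot: [0.003, 0.807, 0.591, 0.0]
ft_force: [-0.5, -0.7, -1.5]
width: 0.419
```

```bash
python3 - <<'E'
from h import *
c=snap('wrist','w10.png')
s=robot.get_state();print(s['time_s'],s['eef_pos'],s['eef_rot'],s['ft_force'],s['width'],s['qpos'])
E
```

```text
9.15 [513.89602172  51.34948648 197.53013612] [0.00294307 0.80686078 0.59073219 0.0015775 ] [ 0.76496153 -0.26910779  1.12051537] 0.41737646907834625 [-0.67821889  0.21414967  0.56938222  1.90976671 -0.128434    1.04857262
 -0.36244365]
```

View pics/w10.png

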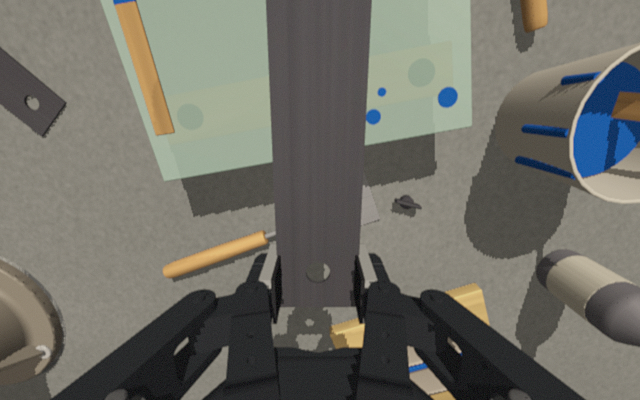

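Emit:
{"name": "apply_moves", "arguments": {"slide": [[0.1, -1.2, 0], [0.1, -2.2, 0], [0.1, -2.4, 0], [0.1, -2.4, 0], [0.1, -2.4, 0], [0.1, -2.4, 0], [0.1, -2.4, 0], [0.1, -2.4, 0]], "dr": [[0, 0, 1.2], [0, 0, 1.2], [0, 0, 1.2], [0, 0, 1.2], [0, 0, 1.2], [0, 0, 1.2], [0, 0, 1.2], [0, 0, 1.2]]}}

```text
time_s: 9.82
eef_pos: [519.1, -124.6, 194.3]
eef_rot: [-0.001, 0.747, 0.665, 0.002]
ft_force: [0.4, 0.2, -1.2]
width: 0.423
```

Emit:
{"name": "apply_moves", "arguments": {"slide": [[0.1, -2.4, 0], [0.1, -2.4, 0], [0.1, -2.4, 0], [0.1, -2.4, 0], [0.1, -2.4, 0], [0.1, -2.0, 0], [0.1, -1.2, 0], [0.1, -0.6, 0]], "dr": [[0, 0, 1.2], [0, 0, 1.2], [0, 0, 1.2], [0, 0, 1.2], [0, 0, 1.2], [0, 0, 1.2], [0, 0, 1.2], [0, 0, 1.2]]}}

```text
time_s: 10.48
eef_pos: [520.5, -294.6, 186.9]
eef_rot: [-0.004, 0.688, 0.726, -0.003]
ft_force: [-0.3, 0.5, -0.1]
width: 0.416
```

```bash
python3 - <<'E'
from h import *
import pickle
D={}
for n in['wrist','top','scene']:
    D[n]=snap(n,n+'11.png')
s=robot.get_state();print(s['time_s'],s['eef_pos'],s['eef_rot'],s['ft_force'],s['width'])
D['s']=s;pickle.dump(D,open('11.pkl','wb'))
i=cv2.imread('pics/scene11.png');cv2.imwrite('pics/s11z.png',cv2.resize(i[180:395,120:340],None,fx=2.7,fy=2.7,interpolation=cv2.INTER_CUBIC))
i=cv2.imread('pics/top11.png');cv2.imwrite('pics/t11z.png',cv2.resize(i[100:210,350:490],None,fx=5,fy=5,interpolation=cv2.INTER_CUBIC))
E
```

```text
10.6333 [ 520.93885964 -292.41417393  186.93443116] [-0.00480705  0.68769519  0.72597892 -0.00261373] [ 0.26250001 -0.2518574  -0.57974884] 0.4182423779075546
```

View pics/wrist11.png

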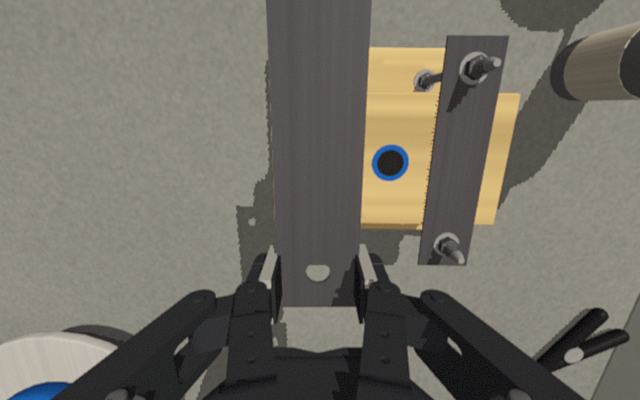

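View pics/s11z.png

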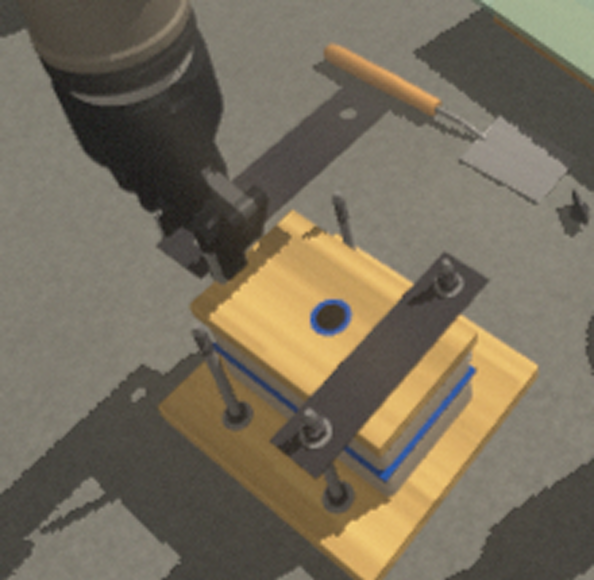

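View pics/t11z.png

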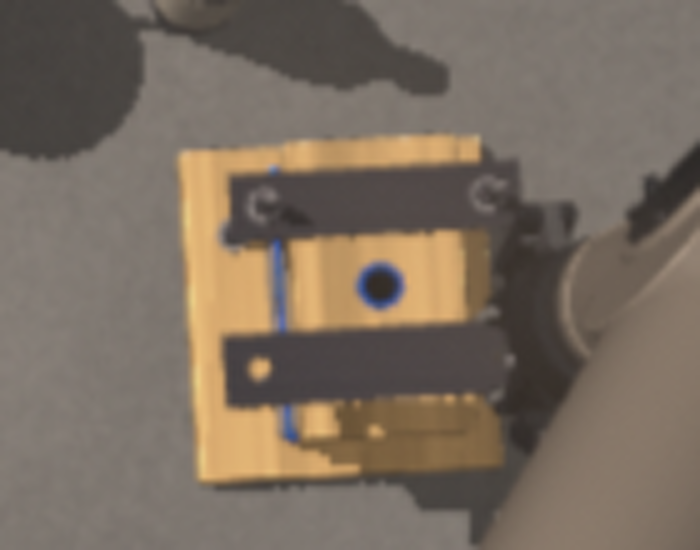

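Emit:
{"name": "apply_moves", "arguments": {"slide": [[-1.5, 0, 0.3], [-2, 0, 0.3], [-2, 0, 0.3], [-1.5, 0, 0.3], [0, 0, 0], [0, 0, 0]], "dr": [[0, 0, 0], [0, 0, 0], [0, 0, 0], [0, 0, 0], [0, 0, 0], [0, 0, 0]]}}

```text
time_s: 11.13
eef_pos: [450.1, -283.3, 196.0]
eef_rot: [-0.008, 0.685, 0.729, -0.001]
ft_force: [1.0, -0.2, -0.5]
width: 0.423
```

```bash
python3 - <<'E'
from h import *
import pickle
D={}
for n in['wrist','top']:
    D[n]=snap(n,n+'12.png')
s=robot.get_state();print(s['time_s'],s['eef_pos'],s['eef_rot'],s['ft_force'],s['width'])
D['s']=s;pickle.dump(D,open('12.pkl','wb'))
i=cv2.imread('pics/wrist12.png');cv2.imwrite('pics/w12z.png',cv2.resize(i[0:290,340:600],None,fx=2.05,fy=2.05,interpolation=cv2.INTER_CUBIC))
E
```

```text
11.2333 [ 450.527477   -283.70128784  195.89962218] [-0.00803763  0.68469595  0.72878273 -0.00160785] [ 0.43112991  0.92737819 -1.14478223] 0.41983508292011107
```

View pics/w12z.png

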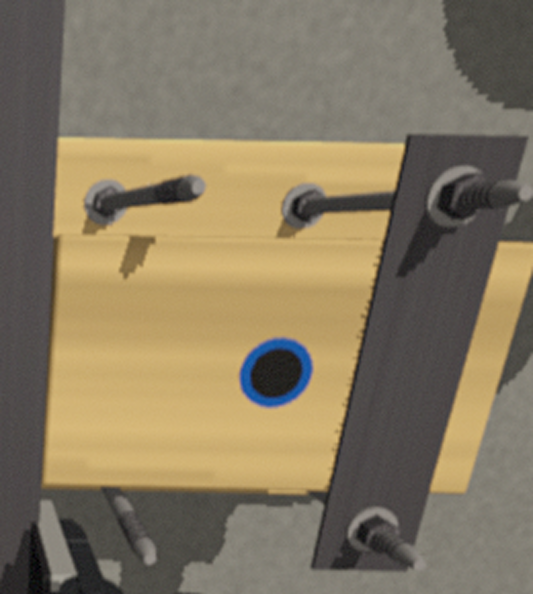

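```bash
python3 - <<'E'
from h import *
import pickle
c=pickle.load(open('12.pkl','rb'))['wrist']
f=lambda x,y:(340+(x+.5)/2.05-.5,(y+.5)/2.05-.5)
P={}
for n,p in dict(bl=(196,186),br=(149,552),nl=(525,193),nr=(415,560)).items():
    P[n]=ray(c,*f(*p),143)[:2];print(n,P[n].round(1))
for a,b in[('bl','br'),('nl','nr'),('bl','nl'),('br','nr')]:
    d=P[a]-P[b];print(a,b,np.hypot(*d).round(1),np.degrees(np.arctan2(d[1],d[0])).round(2))
# bolted strap corners at z=115
for p in[(407,136),(526,138),(312,567),(407,571)]: print(ray(c,*f(*p),115)[:2].round(1))
for p in[(60,236),(533,240),(44,486),(465,492)]: print('board',ray(c,*f(*p),113)[:2].round(1))
# strap edges held (z ~ 196+17)
s=pickle.load(open('12.pkl','rb'))['s']
E
```

```text
bl [ 517.6 -189.1]
br [ 523.4 -315.5]
nl [ 617.5 -185. ]
nr [ 621.3 -312.1]
bl br 126.6 92.65
nl nr 127.2 91.7
bl nl 100.1 -177.63
br nr 98.0 -177.98
[ 596.1 -166.7]
[ 636.3 -164.8]
[ 604.2 -333.7]
[ 644.5 -332.9]
board [ 482.6 -206.4]
board [ 652.1 -197.3]
board [ 487.4 -305. ]
board [ 659.1 -296.1]
```

View pics/wrist12.png

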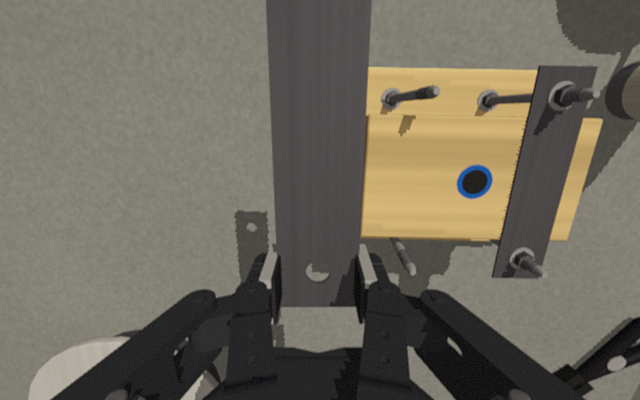

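```bash
python3 - <<'E'
from h import *
import pickle
from scipy.spatial.transform import Rotation as Ro
D=pickle.load(open('12.pkl','rb'));c=D['wrist'];s=D['s']
i=c['image']; cv2.imwrite('pics/w12h.png',cv2.resize(cv2.cvtColor(i,cv2.COLOR_RGB2BGR)[240:320,260:380],None,fx=6,fy=6,interpolation=cv2.INTER_CUBIC))
q=np.array(s['eef_rot']);R=Ro.from_quat([*q[1:],q[0]]).as_matrix();print(R.round(4))
p=np.array(s['eef_pos'])
# strap mid plane: tool coords z=-17.1 ; top surface -18.1
Rc,t=cam(c);o=-Rc.T@t
def hit(u,v,h):
    d=Rc.T@np.array([(u-c['cx'])/c['fx'],(v-c['cy'])/c['fy'],1.])
    n=R[:,2];k=(n@(p+h*n-o))/(n@d);return R.T@(o+k*d-p)
for u,v in[(318,271),(306,271),(330,271),(318,262),(318,281),(280,306),(357,306),(267,0),(371,0)]: print((u,v),hit(u,v,-18.1).round(1))
print('cam in tool',(R.T@(o-p)).round(1))
E
```

```text
[[-0.0623  0.998  -0.0139]
 [ 0.998   0.0624  0.0087]
 [ 0.0095 -0.0134 -0.9999]]
(318, 271) [  4.3  -0.2 -18.1]
(306, 271) [  4.3  -6.  -18.1]
(330, 271) [  4.2   5.6 -18.1]
(318, 262) [  9.2  -0.2 -18.1]
(318, 281) [ -1.3  -0.2 -18.1]
(280, 306) [-15.9 -19.4 -18.1]
(357, 306) [-16.   19.5 -18.1]
(267, 0) [117.1 -18.9 -18.1]
(371, 0) [117.1  19.1 -18.1]
cam in tool [  79.9   -0.6 -141.6]
```

View pics/w12h.png

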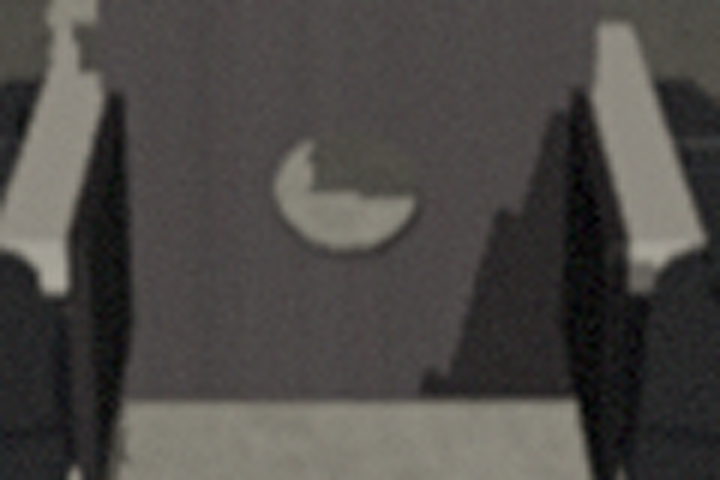

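Emit:
{"name": "apply_moves", "arguments": {"slide": [[1.5, -0.8, 0], [2, -1, 0], [2, -1, -0.2], [1.5, -0.8, -0.3], [0.4, -0.3, -0.3], [0, 0, 0], [0, 0, 0]], "dr": [[-0.2, -0.3, -0.3], [-0.2, -0.3, -0.3], [-0.1, -0.2, -0.3], [0, 0, 0], [0, 0, 0], [0, 0, 0], [0, 0, 0]]}}

```text
time_s: 11.82
eef_pos: [533.9, -319.1, 184.5]
eef_rot: [-0.001, 0.687, 0.726, 0.001]
ft_force: [0.4, 0.1, -1.0]
width: 0.418
```

```bash
cat >> h.py <<'E'
from scipy.spatial.transform import Rotation as Ro
def st(tx=3.6,ty=-0.3):
    s=robot.get_state();q=np.array(s['eef_rot']);R=Ro.from_quat([*q[1:],q[0]]).as_matrix();p=np.array(s['eef_pos'])
    print('t',round(s['time_s'],2),'tcp',p.round(1),'jaw',np.degrees(np.arctan2(R[1,1],R[0,1])).round(2),'z',R[:,2].round(4),'F',np.round(s['ft_force'],1),'w',round(s['width'],3))
    hR=p+R@[tx,ty,-17.1];hL=p+R@[tx+130,ty,-17.1];print('hR',hR.round(1),'hL',hL.round(1));return s
E
python3 - <<'E'
from h import *
import pickle
st()
D={}
for n in['top','scene']:
    D[n]=snap(n,n+'13.png')
pickle.dump(D,open('13.pkl','wb'))
i=cv2.imread('pics/scene13.png');cv2.imwrite('pics/s13z.png',cv2.resize(i[180:395,120:340],None,fx=2.7,fy=2.7,interpolation=cv2.INTER_CUBIC))
i=cv2.imread('pics/top13.png');cv2.imwrite('pics/t13z.png',cv2.resize(i[100:210,350:490],None,fx=5,fy=5,interpolation=cv2.INTER_CUBIC))
E
```

```text
t 11.82 tcp [ 533.9 -319.1  184.5] jaw 3.18 z [-0.      0.0019 -1.    ] F [ 0.4  0.1 -1. ] w 0.418
hR [ 533.4 -315.5  201.6] hL [ 526.2 -185.7  201.8]
```

View pics/s13z.png

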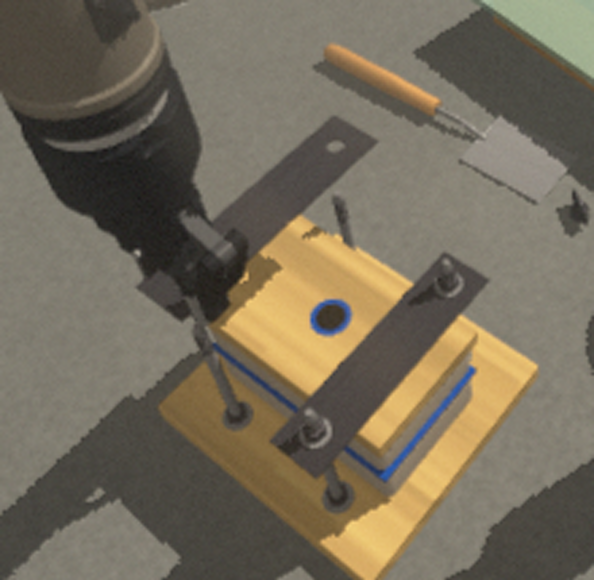

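View pics/t13z.png

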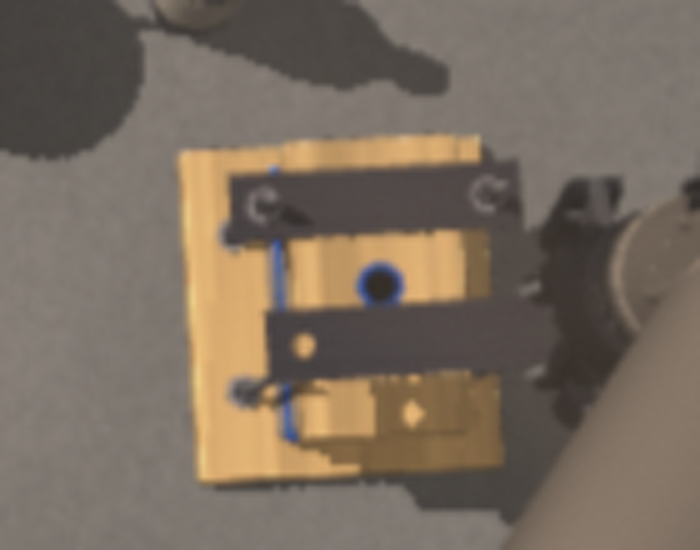

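```bash
python3 - <<'E'
from h import *
import pickle
D=pickle.load(open('13.pkl','rb'))
T,S=D['top'],D['scene']
u=[(350+304.5/5-.4,100+345.5/5-.4),(120+335.5/2.7-.3,180+146/2.7-.3)]
P=[]
for c in(T,S):
    R,t=cam(c);P.append(np.array([[c['fx'],0,c['cx']],[0,c['fy'],c['cy']],[0,0,1]])@np.c_[R,t])
X=cv2.triangulatePoints(P[0],P[1],np.array(u[0]).reshape(2,1),np.array(u[1]).reshape(2,1));X=(X[:3]/X[3]).ravel();print(X)
print('pred px',proj(T,[526.2,-185.7,202]),proj(S,[526.2,-185.7,202]),u)
for z in(196,199,202):print(z,ray(T,*u[0],z),ray(S,*u[1],z))
# nuts of bolted strap, board corners, in scene: predicted rods
for n,p in dict(bl=(517.5,-188.6,143),br=(523.3,-318.4,143),nl=(617.4,-184,143),nr=(623.3,-313.9,143)).items():
    a=proj(S,p)[0];b=proj(T,p)[0];print(n,'scene zoom',((a-[120,180])*2.7).round(),'top zoom',((b-[350,100])*5).round())
E
```

```text
[ 526.45682638 -187.81379876  199.06811904]
pred px [[409.42892705 168.22843809]] [[243.3134042  232.03687305]] [(410.5, 168.7), (243.95925925925923, 233.77407407407406)]
196 [ 525.60607682 -189.87022595  196.        ] [ 525.71019095 -184.81721028  196.        ]
199 [ 525.25578694 -189.20542458  199.        ] [ 527.91831202 -186.34141146  199.        ]
202 [ 524.90549705 -188.5406232   202.        ] [ 530.12643309 -187.86561264  202.        ]
bl scene zoom [334. 191.] top zoom [280. 369.]
br scene zoom [192. 324.] top zoom [510. 357.]
nl scene zoom [442. 260.] top zoom [268. 194.]
nr scene zoom [305. 410.] top zoom [497. 182.]
```

Emit:
{"name": "apply_moves", "arguments": {"slide": [[-0.5, -0.15, 0], [-0.5, -0.15, -1], [0, 0, -1.5], [0, 0, -1.4], [0, 0, -0.5], [0, 0, 0], [0, 0, 0]], "dr": [[0.4, 0, -0.3], [0.4, 0, -0.2], [0, 0, 0], [0, 0, 0], [0, 0, 0], [0, 0, 0], [0, 0, 0]]}}

```text
time_s: 12.5
eef_pos: [516.3, -322.4, 139.5]
eef_rot: [-0.007, 0.693, 0.721, 0.008]
ft_force: [-0.4, 0.2, 0.0]
width: 0.423
```

```bash
python3 - <<'E'
from h import *
st()
E
```

```text
t 12.5 tcp [ 516.3 -322.4  139.5] jaw 2.32 z [ 9.000e-04  2.040e-02 -9.998e-01] F [-0.4  0.2  0. ] w 0.423
hR [ 515.8 -319.1  156.7] hL [ 510.5 -189.3  159.3]
```

Emit:
{"name": "apply_moves", "arguments": {"slide": [[0.5, 0.05, 0], [0.25, 0, 0], [0, 0, 0], [0, 0, 0]], "dr": [[-0.2, 0, 0.2], [-0.1, 0, 0.1], [0, 0, 0], [0, 0, 0]]}}

```text
time_s: 12.83
eef_pos: [525.3, -322.5, 141.6]
eef_rot: [-0.003, 0.691, 0.723, 0.006]
ft_force: [0.1, -0.1, -0.5]
width: 0.427
```

```bash
python3 - <<'E'
from h import *
import pickle
st()
D={}
for n in['top','scene','wrist']:
    D[n]=snap(n,n+'14.png')
pickle.dump(D,open('14.pkl','wb'))
st()
i=cv2.imread('pics/scene14.png');cv2.imwrite('pics/s14z.png',cv2.resize(i[220:370,150:310],None,fx=4,fy=4,interpolation=cv2.INTER_CUBIC))
i=cv2.imread('pics/top14.png');cv2.imwrite('pics/t14z.png',cv2.resize(i[110:200,380:480],None,fx=6,fy=6,interpolation=cv2.INTER_CUBIC))
E
```

```text
t 12.83 tcp [ 525.3 -322.5  141.6] jaw 2.63 z [ 0.0041  0.0135 -0.9999] F [ 0.1 -0.1 -0.5] w 0.427
hR [ 524.7 -319.2  158.8] hL [ 518.8 -189.3  160.5]
t 12.98 tcp [ 524.8 -322.5  141.4] jaw 2.6 z [ 0.0036  0.0138 -0.9999] F [ 0.3  0.6 -0.3] w 0.421
hR [ 524.3 -319.2  158.5] hL [ 518.4 -189.4  160.3]
```

View pics/s14z.png

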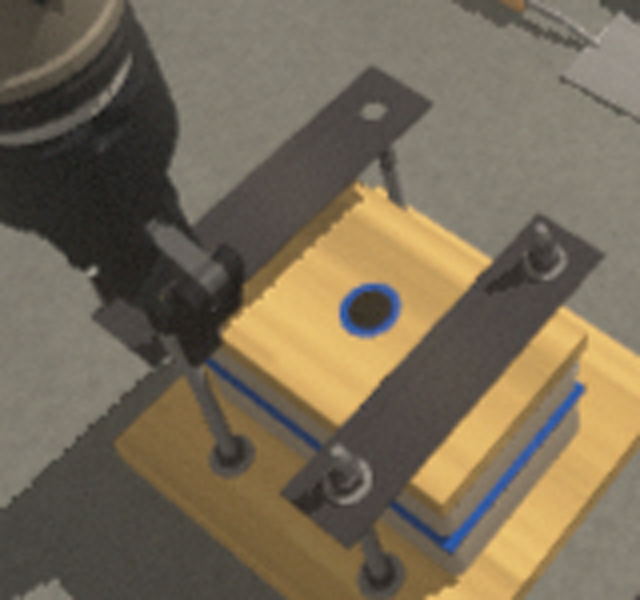

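View pics/t14z.png

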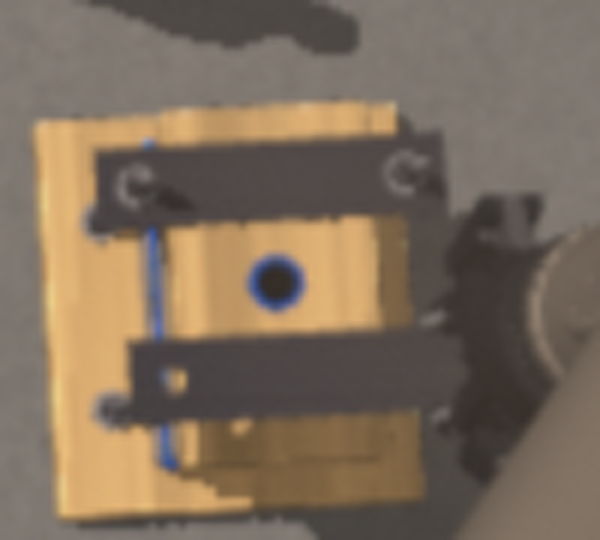

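View pics/wrist14.png

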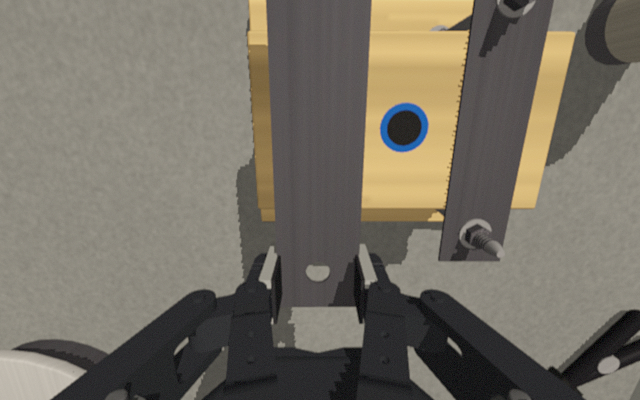

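```bash
python3 - <<'E'
from h import *
import pickle
D=pickle.load(open('14.pkl','rb'));C0=pickle.load(open('c0.pkl','rb'))
S,T=D['scene'],D['top']
zs=lambda p:((proj(S,p)[0]-[150,220]+.5)*4-.5).round(1)
zt=lambda p:((proj(T,p)[0]-[380,110]+.5)*6-.5).round(1)
h=np.array([518.4,-189.4,159.5])
print('hole pred',zs(h),'obs 373,111',zt(h),'obs 175,380')
for dz in(0,-2): 
  q=h+[0,0,dz];print(zs(q),zs([q[0],q[1],143]),zs([q[0]+5,q[1],143]),zs([q[0],q[1]+5,143]))
R=np.array([524.3,-319.2,143]);print('R tip',zs(R),zs(R+[5,0,0]),zs(R+[0,5,0]))
i=cv2.cvtColor(C0['scene']['image'],cv2.COLOR_RGB2BGR)
cv2.imwrite('pics/s0r.png',np.hstack([cv2.resize(i[245:275,230:260],None,fx=13,fy=13,interpolation=cv2.INTER_CUBIC),cv2.resize(i[295:325,180:210],None,fx=13,fy=13,interpolation=cv2.INTER_CUBIC)]))
cv2.imwrite('pics/s14h.png',cv2.resize(cv2.cvtColor(S['image'],cv2.COLOR_RGB2BGR)[230:275,225:275],None,fx=12,fy=12,interpolation=cv2.INTER_CUBIC))
E
```

```text
hole pred [370.7 105.4] obs 373,111 [167.6 379.4] obs 175,380
[370.7 105.4] [375.8 127. ] [383.1 132.1] [383.3 120.4]
[371.3 108.1] [375.8 127. ] [383.1 132.1] [383.3 120.4]
R tip [166.6 323.5] [174.  329.9] [175.9 315.4]
```

View pics/s0r.png

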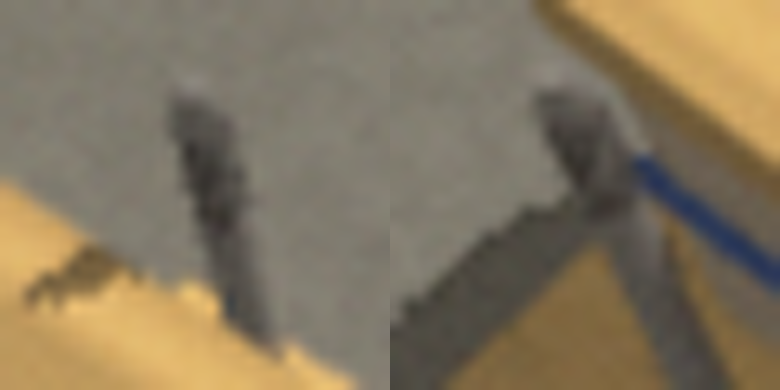

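View pics/s14h.png

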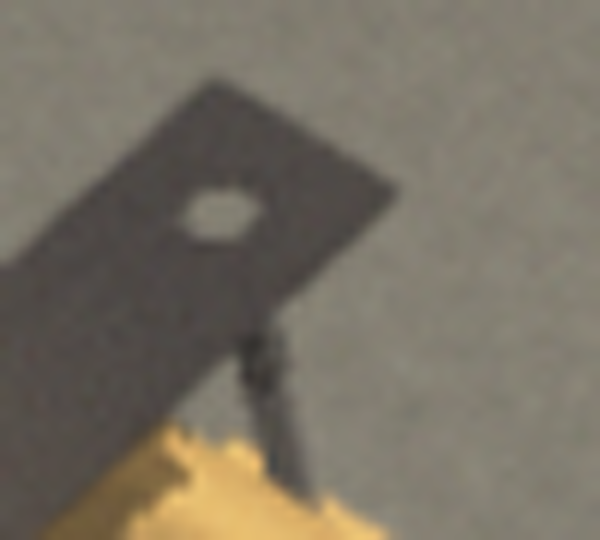

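Emit:
{"name": "apply_moves", "arguments": {"slide": [[-0.1, 0.1, -0.4], [0, 0, -0.5], [0, 0, -0.3], [0, 0, 0]], "dr": [[0, 0, 0], [0, 0, 0], [0, 0, 0], [0, 0, 0]]}}

```text
time_s: 13.32
eef_pos: [523.5, -321.4, 128.3]
eef_rot: [-0.003, 0.691, 0.723, 0.006]
ft_force: [-1.3, 0.2, -1.6]
width: 0.422
```

```bash
python3 - <<'E'
from h import *
st()
E
```

```text
t 13.32 tcp [ 523.5 -321.4  128.3] jaw 2.6 z [ 0.0036  0.0138 -0.9999] F [-1.3  0.2 -1.6] w 0.422
hR [ 523.  -318.1  145.5] hL [ 517.1 -188.2  147.3]
```

```bash
cat > look.py <<'E'
from h import *
import sys
k=sys.argv[1]
a=snap('scene','scene%s.png'%k);b=snap('top','top%s.png'%k)
f=lambda c,y0,y1,x0,x1,z:cv2.resize(cv2.cvtColor(c['image'],cv2.COLOR_RGB2BGR)[y0:y1,x0:x1],None,fx=z,fy=z,interpolation=cv2.INTER_CUBIC)
A=f(a,230,330,170,290,3.3333);B=f(b,150,200,390,440,8)
cv2.imwrite('pics/z%s.png'%k,np.hstack([A[:333],np.zeros((333,0,3),np.uint8),B[:333]]))
st()
E
python3 look.py 15
```

```text
t 13.42 tcp [ 523.7 -321.7  128.8] jaw 2.6 z [ 0.0042  0.0134 -0.9999] F [ 0.5  0.4 -0.4] w 0.422
hR [ 523.2 -318.3  146. ] hL [ 517.3 -188.4  147.7]
```

View pics/z15.png

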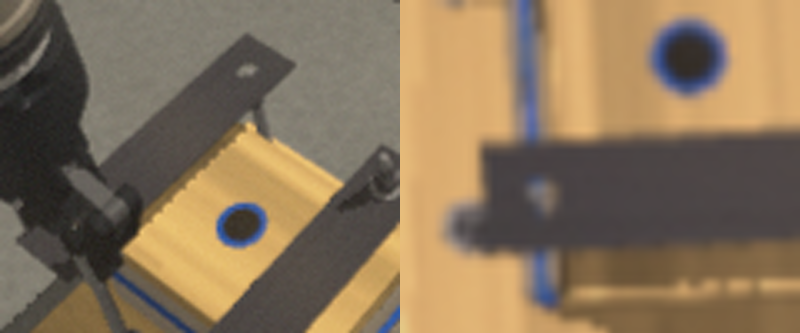

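Emit:
{"name": "apply_moves", "arguments": {"slide": [[0, 0, -0.2], [0, 0, -0.2], [0, 0, -0.1]], "dr": [[0, 0, 0], [0, 0, 0], [0, 0, 0]]}}

```text
time_s: 13.67
eef_pos: [524.1, -322.0, 123.9]
eef_rot: [-0.003, 0.691, 0.723, 0.006]
ft_force: [0.1, -0.5, -0.4]
width: 0.42
```

Emit:
{"name": "apply_moves", "arguments": {"slide": [[0, 0, -0.2], [0, 0, -0.2]], "dr": [[0, 0, 0], [0, 0, 0]]}}

```text
time_s: 13.83
eef_pos: [524.2, -322.1, 119.7]
eef_rot: [-0.002, 0.691, 0.723, 0.006]
ft_force: [0.2, -0.0, -0.4]
width: 0.422
```

```bash
python3 look.py 16
```

```text
t 13.93 tcp [ 524.  -322.   119.5] jaw 2.59 z [ 0.0048  0.013  -0.9999] F [-0.5 -0.4 -1.7] w 0.425
hR [ 523.4 -318.6  136.6] hL [ 517.5 -188.8  138.3]
```

View pics/z16.png

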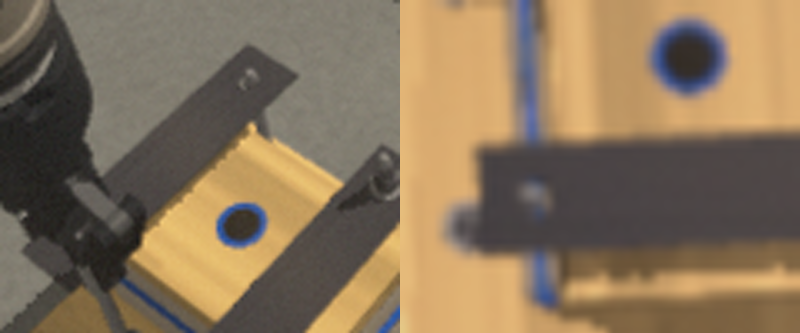

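Emit:
{"name": "apply_moves", "arguments": {"slide": [[0, 0, -0.3], [0, 0, -0.3]], "dr": [[0, 0, 0], [0, 0, 0]]}}

```text
time_s: 14.1
eef_pos: [524.4, -322.3, 113.7]
eef_rot: [-0.002, 0.691, 0.723, 0.007]
ft_force: [0.5, -0.2, -1.2]
width: 0.419
```

Emit:
{"name": "apply_moves", "arguments": {"slide": [[-0.02, 0.05, -0.3], [0, 0, -0.3]], "dr": [[0, 0, 0], [0, 0, 0]]}}

```text
time_s: 14.27
eef_pos: [524.3, -321.8, 107.1]
eef_rot: [-0.002, 0.691, 0.723, 0.007]
ft_force: [-0.6, -0.1, -0.6]
width: 0.416
```

```bash
python3 look.py 17
```

```text
t 14.37 tcp [ 523.9 -321.5  106.7] jaw 2.59 z [ 0.0051  0.0128 -0.9999] F [ 0.  -0.3 -1.5] w 0.418
hR [ 523.4 -318.2  123.8] hL [ 517.5 -188.3  125.5]
```

View pics/z17.png

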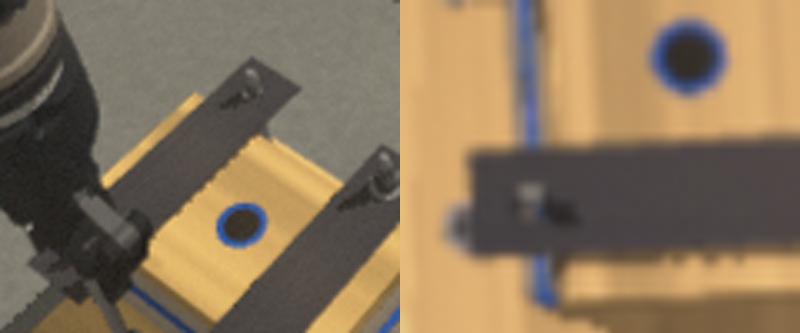

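Both rods are through the holes and the force reading is only the strap's weight. I'll lower it gently the rest of the way.

Emit:
{"name": "apply_moves", "arguments": {"slide": [[0, 0, -0.2], [0, 0, -0.2], [0, 0, -0.1]], "dr": [[0, 0, 0], [0, 0, 0], [0, 0, 0]]}}

```text
time_s: 14.62
eef_pos: [524.1, -321.7, 101.5]
eef_rot: [-0.002, 0.691, 0.723, 0.006]
ft_force: [-0.8, -0.8, -0.4]
width: 0.419
```

Emit:
{"name": "apply_moves", "arguments": {"slide": [[0, 0, -0.1], [0, 0, -0.1]], "dr": [[0, 0, 0], [0, 0, 0]]}}

```text
time_s: 14.78
eef_pos: [524.1, -321.8, 99.2]
eef_rot: [-0.002, 0.691, 0.723, 0.006]
ft_force: [0.8, -0.3, -0.8]
width: 0.414
```

Emit:
{"name": "apply_moves", "arguments": {"slide": [[0, 0, -0.1]], "dr": [[0, 0, 0]]}}

```text
time_s: 14.87
eef_pos: [524.1, -321.8, 98.2]
eef_rot: [-0.002, 0.691, 0.723, 0.006]
ft_force: [-0.8, -0.6, -1.1]
width: 0.421
```

Emit:
{"name": "apply_moves", "arguments": {"slide": [[0, 0, -0.1]], "dr": [[0, 0, 0]]}}

```text
time_s: 14.95
eef_pos: [524.1, -321.9, 97.4]
eef_rot: [-0.002, 0.691, 0.723, 0.006]
ft_force: [-0.7, 0.7, 5.1]
width: 0.421
```

Emit:
{"name": "apply_moves", "arguments": {"slide": [[0, 0, 0], [0, 0, 0]], "dr": [[0, 0, 0], [0, 0, 0]], "squeeze": 20}}

```text
time_s: 15.12
eef_pos: [524.1, -321.8, 97.7]
eef_rot: [-0.002, 0.691, 0.723, 0.007]
ft_force: [-0.8, 0.6, 0.9]
width: 0.425
```

```bash
python3 look.py 18
```

```text
t 15.22 tcp [ 524.2 -321.8   97.7] jaw 2.59 z [ 0.0058  0.0129 -0.9999] F [-1.2  0.3  0.6] w 0.423
hR [ 523.6 -318.4  114.9] hL [ 517.7 -188.6  116.5]
```

View pics/z18.png

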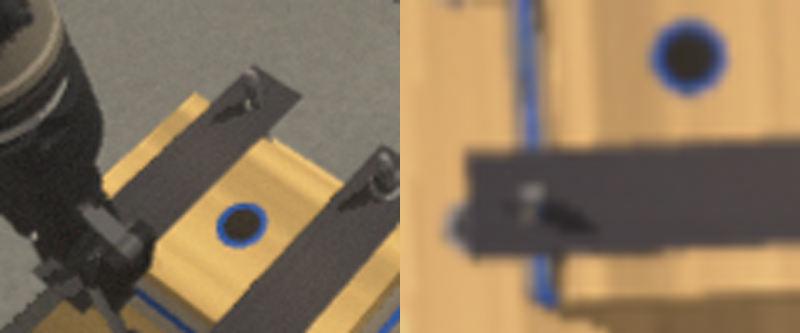

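Emit:
{"name": "apply_moves", "arguments": {"slide": [[0, 0, 0], [0, 0, 0], [0, 0, 0]], "dr": [[0, 0, 0], [0, 0, 0], [0, 0, 0]], "claw": 4.3}}

```text
time_s: 15.47
eef_pos: [524.6, -322.0, 97.8]
eef_rot: [-0.002, 0.691, 0.723, 0.007]
ft_force: [-0.3, 0.5, 0.3]
width: 0.503
```

Emit:
{"name": "apply_moves", "arguments": {"slide": [[0, 0, 0], [0, 0, 0], [0, 0, 0]], "dr": [[0, 0, 0], [0, 0, 0], [0, 0, 0]], "claw": 6.5}}

```text
time_s: 15.72
eef_pos: [524.8, -322.1, 97.8]
eef_rot: [-0.002, 0.691, 0.723, 0.007]
ft_force: [0.5, 0.0, -0.4]
width: 0.76
```

```bash
python3 look.py 19; python3 -c "
from h import *
snap('wrist','w19.png')"
```

```text
t 15.82 tcp [ 524.8 -322.1   97.9] jaw 2.58 z [ 0.0072  0.012  -0.9999] F [-0.7 -0.6 -0.3] w 0.757
hR [ 524.2 -318.7  115. ] hL [ 518.3 -188.9  116.5]
```

View pics/w19.png

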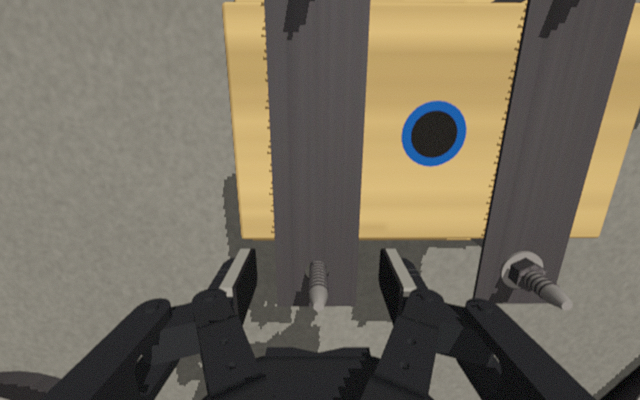

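View pics/z19.png

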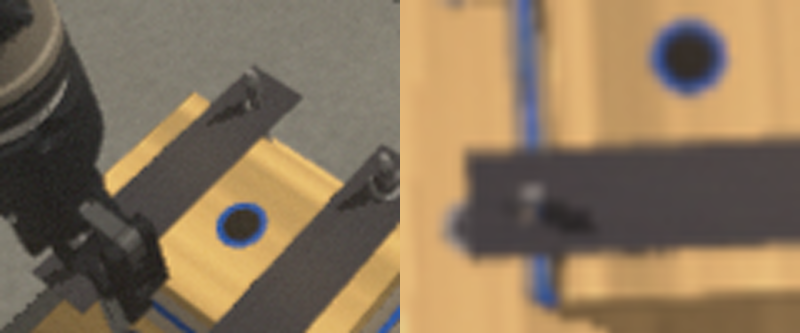

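The fingers are clear of the strap and it is sitting on both rods. I'll retreat straight up.

Emit:
{"name": "apply_moves", "arguments": {"slide": [[0, 0, 0.5], [0.1, 0, 1], [0.1, 0, 1.5], [0.1, 0, 2], [0.1, 0, 2], [0.1, 0, 2], [0, -1, 2], [0, -1, 2]], "dr": [[0, 0, 0], [0, 0, 0], [0, 0, 0], [0, 0, 0], [0, 0, 0], [0, 0, 0], [0, 0, 0], [0, 0, 0]]}}

```text
time_s: 16.53
eef_pos: [527.7, -338.1, 233.4]
eef_rot: [-0.006, 0.69, 0.724, 0.006]
ft_force: [-0.1, -0.9, 0.5]
width: 0.762
```

Emit:
{"name": "apply_moves", "arguments": {"slide": [[0, -2, 1], [0, -2, 1], [0, -1, 0], [0, 0, 0], [0, 0, 0]], "dr": [[0, 0, 0], [0, 0, 0], [0, 0, 0], [0, 0, 0], [0, 0, 0]]}}

```text
time_s: 16.95
eef_pos: [529.7, -393.3, 265.0]
eef_rot: [0.001, 0.69, 0.723, 0.008]
ft_force: [0.8, -0.2, -0.3]
width: 0.763
```

```bash
python3 look.py 20; python3 - <<'E'
from h import *
snap('wrist','w20.png')
i=cv2.imread('pics/scene20.png');cv2.imwrite('pics/s20z.png',cv2.resize(i[220:395,150:340],None,fx=3.4,fy=3.4,interpolation=cv2.INTER_CUBIC))
E
```

```text
t 17.05 tcp [ 529.6 -392.3  264.1] jaw 2.75 z [ 0.0113  0.0109 -0.9999] F [-0.3  0.5  0.6] w 0.762
hR [ 528.9 -388.9  281.2] hL [ 522.7 -259.   282.6]
```

View pics/w20.png

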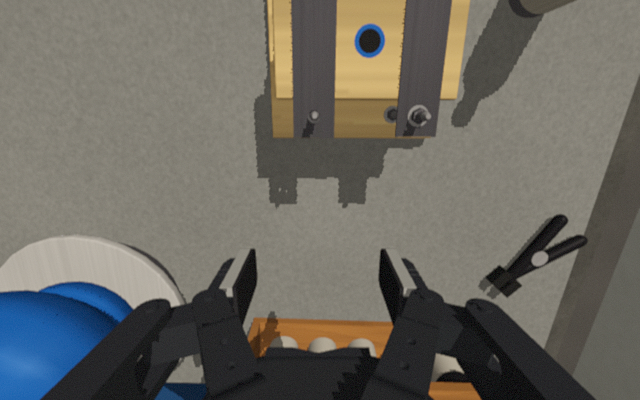

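View pics/s20z.png

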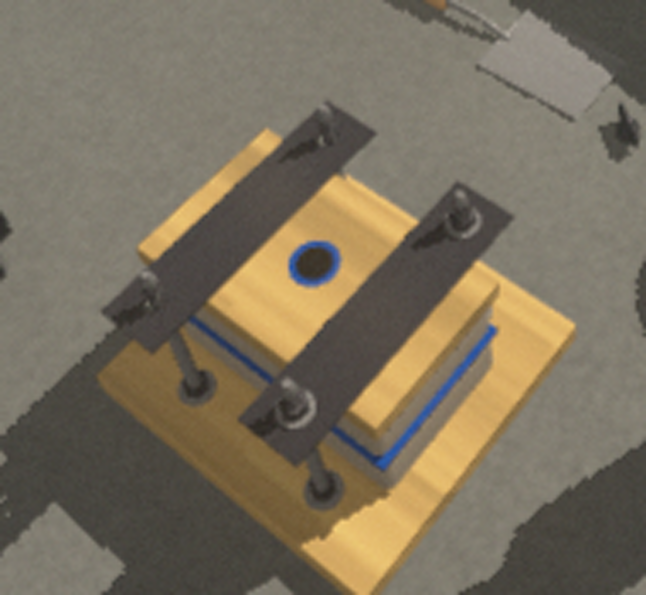

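View pics/top20.png

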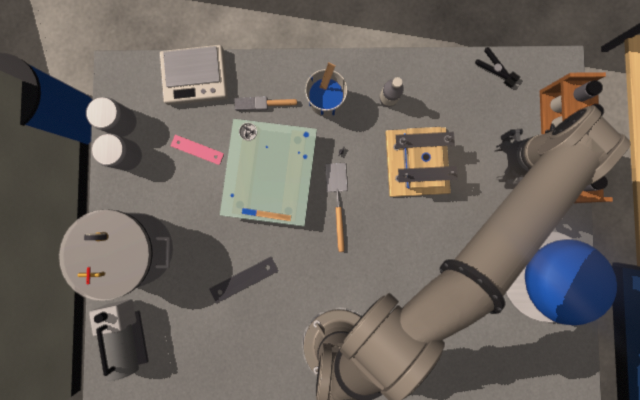

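```bash
python3 -c "
from h import *
st();print(robot.close_job())"
```

```text
t 17.1 tcp [ 529.8 -391.8  263.8] jaw 2.8 z [ 0.011   0.0113 -0.9999] F [-1.4 -0.4 -0.2] w 0.761
hR [ 529.2 -388.4  281. ] hL [ 522.8 -258.5  282.4]
the job is handed in; nothing more can be done
None
```

The strap is seated over both bare rods, and I handed the job in at about 17 s; no verdict was reported.

- **Slide and pinch:** I pressed on the strap's middle with closed fingers, mostly at about 5 N with one peak of 13.5 N on first contact. I slid it along its length until about 50 mm, hole included, stuck out past the glass's −y edge. I then pinched that end by its long edges and lifted it.
- **Lowering and release:** I lowered it over both rods to about 5 N of contact with the top board, opened the fingers and backed away.

**Last checks:**
- **Seating:** In the scene and wrist pictures both rods come up through the holes, and the strap lies flat and parallel to the bolted one.
- **Gripper and bystanders:** The gripper is clear and its force reads near zero. Nothing else looks moved in the top view.
- **Height:** Touchdown came at a tool height that puts the strap about 1 mm from the expected height, within how well I could measure.

**Disagreements:** The cameras differed by 2–5 mm on where the rods are; the strap still went on with no side force. In the air the strap drooped about 1° in the grip, which I corrected with a slight tool tilt. I judged the final flatness by eye and did not measure it.

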